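Hook the dryer cartridge into its pantry dock and bolt it

ROBOT

A 6-joint arm with a two-finger parallel gripper is mounted at the origin on the work surface. World frame = base frame: x ahead of the robot, y to its left, z up, the work surface at z = 0. Lengths are in m, angles in rad, forces in N, time in s.
With the tool pointing down it reaches from about 0.375 to 0.9 m from the base axis. Payload 3.1 kg.
Tool frame: the origin (TCP) lies on the centre line of the jaws, within the pads' length; the fingertips stand 19 mm ahead of it and the grasp point (between the pads) is the TCP; z points along the fingers, y is the line along which they close (so a half turn about z gives the same grasp; the last joint's range is limited). The gripper opens to 85 mm and grips with 20 to 120 N. Pads are 22 mm wide; open, the fingers measure 114 mm over their backs; the gripper's body (76 mm by 85 mm) begins 54 mm behind the grasp point. The pads swing forward as they close: fully open they stand 13 mm farther back than shut.
Start: joints at [-1.407, 0.527, 1.433, -0, 1.181, -0.178], TCP at [0.21, -0.589, 0.217] pointing down, gripper open.
Joint ranges: [-3.08, 3.08], [-0.75, 2.2], [0.22, 2.44], [-1.43, 4.57], [0, 2.65], [-2.85, 2.85]. Speed limits (rad/s): [2.79, 2.79, 3.14, 3.14, 3.14, 3.14].

INTERFACE

Orientations are given as a unit quaternion [x, y, z, w].
In Python, from station import manip gives the robot as it stands.
- The arm moves only by the tool servo_tool, never from a script. Its argument "rows" is a list that holds one entry, the list of rows, each a list of 7 numbers: the turn, a rotation vector about the tool's x, y, z in degrees, then the shift along the tool's x, y, z in m, then the gripper command: -1 is shut, 1 is fully open, values between are in proportion. In form: [[[wx, wy, wz, tx, ty, tz, jaw], ...]]. A call has 1 to 8 rows; each row shifts and turns the commanded pose from where the row before left it, along the tool's axes as they then stand; what a row does not reach is not made up. A row lasts 1/12 s, in which the tool goes at most 41.7 mm and 7.16 degrees, less where a joint would pass 70% of its speed; a pose out of reach is approached as far as the arm can. A call is refused whole if a number of a shift passes 0.0417 or a number of a turn 7.16, either way. A call with a gripper value outside its range is refused whole. The fingers move at their own pace and stop on an object; "squeeze" is the grip in N (left out, the last holds). Time passes only in rows, so rows that do not move let the fingers close. It gives the time, the measured TCP pose, the force, the opening and the grip force at its end, in the units of the state.
- manip.sense(): the state, without advancing time (a new reading comes with each control period).
- manip.snapshot(name): name is "scene" or "top"; returns the picture (480x640x3 uint8, blue, green, red); there is no depth.
- manip.camera_info(name): a dict with "K" (3x3 intrinsics, pixels), "camera_from_world" (4x4, takes a point from world to camera coordinates). Camera axes: x right, y down, z forward; pixel columns grow to the right and rows downward; lengths in m; the calibration is good to about 2 mm. A picture is of the moment at which its call begins. camera_info takes no time and is no camera call.
- manip.sign_off(): hands the job in; it is judged then, once.
The state is a dict: "t": time; "q": joint angles; "qd": joint speeds; "tau": joint torques, N m; "tcp_pos": TCP position; "tool_rot": TCP orientation; "force": force on the tool from outside, world axes, zero at the start; "ft_torque": the same for the moment, N m; "finger_gap": opening from 0.0 (shut) to 1.0 (fully open); "gripper_force": force on a finger pad.
Only numpy, scipy, OpenCV 4.12 (cv2) and the standard library are available. Lean on these libraries where they do the work, as an engineer would, in place of code of your own. Each camera call takes 0.05 s, during which the arm holds its last target. There are 200 camera calls.

TASK

Put the dried-out moisture cartridge back in service: lift it off its sloping wooden stand by its blue fin, hook its front tongue under the steel lip of the grey dock while the cartridge is still tilted, and swing it down, without letting it fall, until it lies flat and fully home in the dock. Then slide the red-knobbed bolt all the way across to lock it, let go, and leave the bottle, sugar bowl and jug standing where they are.

Things in the scene. Friction and masses are not known exactly. Their poses are not given: they have to be found in the camera images.
- dock: Low grey plastic tray fixed to the shelf, left or right of centre, yaw within 0.3 rad of zero. Origin: centre of its underside; z up, x from the lip side (nearer the robot) to the bolt side. In mm in its frame: floor top z 6; near wall inner face x -76; side walls' inner faces y -53 and 53, top z 18; far wall x 58 to 62, top z 32, with a notch y -24 to 24, sill z 14.
- lip (a point): Middle of the lower edge of the dock's bright steel lip: x -64, y 0, z 19 mm in the dock's frame. The lip runs along the whole near wall and overhangs the tray from x -76 to x -64, underside z 19, top z 24. The cartridge is longer than the opening between lip and far wall, so it must go in tilted, tongue first under the lip.
- seat (a point): Where the cartridge's origin belongs when it is home: x 0, y 0, z 6 mm in the dock's frame (centre of the tray's floor), the cartridge's axes parallel to the dock's. Play about 3 mm each way in x and y. The lug then lies in the far wall's notch, between black bolt guides (x 62 to 92, y 24 to 68 either side, top z 22.5).
- cartridge: White perforated cartridge, 0.2 to 0.4 kg, body 110 x 100 x 18 mm. Origin: centre of the body's underside; z its top side, x from tongue to lug. Blue tongue on the -x side, blue lug on the +x side (36 wide, x 55 to 80, z 10 to 15), blue fin on top. It starts on the stand, tilted 30 degrees: tongue low and nearer the robot, lug high and farther, x axis rising.
- fin (a point): Middle of the top of the cartridge's blue grip fin: x 0, y 0, z 54 mm in the cartridge's frame. The fin stands right across it and is 10 mm thick (x -5 to 5), y -45 to 45, z 18 to 54. Pinch it across its 10 mm thickness; it is at the centre of mass.
- tongue (a point): Middle of the front end of the cartridge's tongue: x -73, y 0, z 2.5 mm in the cartridge's frame. The tongue is 70 mm wide, z 0 to 5, and sticks out of the body from x -55 to x -73.
- stand: Light wooden stand fixed to the shelf on the other side from the dock, yaw within 0.3 rad of zero: a board rising at 30 degrees towards its +x, with a ledge 10 mm high, square to the board, at its low near end, where the tongue rests. Origin on the shelf, 50 mm straight below the board's upper face; the cartridge starts with its origin there on the board, yawed like the stand.
- bolt_knob (a point): Centre of the top of the bolt's red knob, an upright cylinder 14 mm across and 32 tall on a steel plate 26 (x) by 36 (y) by 5 mm; knob top 60 and plate top 28 mm above the shelf. In the dock's frame x 79 mm and, fully open, y 48 mm; it slides towards the dock's -y. The plate passes 2 mm above a seated cartridge's lug.
- bolt (a joint): Travel of the bolt in m: 0 fully open, 0.05 fully across over the cartridge's lug (end stop; knob then at y -2 mm in the dock's frame). Starts between 0 and 0.008. Slides with about 1.5 N of friction and stays where it is left.
- bottle: Empty amber glass bottle, 64 mm across, 195 mm tall, 0.32 kg; origin at the centre of its foot. Bystander.
- sugar_bowl: Stainless sugar bowl with shut hinged lid, 90 mm across, 93 mm tall; origin at the centre of its foot. Bystander.
- jug: Small white ceramic jug with blue handle, 86 mm across, 100 mm tall; origin at the centre of its foot. Bystander.
There are look-alikes about, which are no part of the job. What is shaped like the cartridge but turquoise is not meant.

How it is judged:
On the way, in this order (a step that is already met when the one before it is completed fails the run):
1. the tongue is under the dock's lip while the cartridge is still tilted by more than 7 degrees (x of tongue in the frame of dock between -0.08 and -0.066 m and y of tongue in the frame of dock between -0.02 and 0.02 m and z of tongue in the frame of dock between 0.003 and 0.0185 m and angle between the z axis of cartridge and the z axis of dock, either way round above 0.12 rad), for 0.1 s.
2. the cartridge lies flat and fully home in the dock, bolt still open (x of cartridge in the frame of dock between -0.006 and 0.006 m and y of cartridge in the frame of dock between -0.006 and 0.006 m and z of cartridge in the frame of dock between 0.003 and 0.009 m and angle between the z axis of cartridge and the z axis of dock, either way round below 0.05 rad and x of tongue in the frame of dock below -0.066 m and value of joint bolt below 0.02 m), for 0.1 s.
3. the bolt is slid across over the lug (x of cartridge in the frame of dock between -0.006 and 0.006 m and y of cartridge in the frame of dock between -0.006 and 0.006 m and z of cartridge in the frame of dock between 0.003 and 0.009 m and angle between the z axis of cartridge and the z axis of dock, either way round below 0.05 rad and x of tongue in the frame of dock below -0.066 m and value of joint bolt above 0.042 m), for 0.2 s.
At the end, for the whole second after the job is handed in: The cartridge lies in the dock, released and at rest, tongue under the lip: its origin within 6 mm of the dock's centre in x and y and within 3 mm of the dock's floor, its top within 0.05 rad of the dock's; the bolt is at least 42 of its 50 mm across (all of step 3 and contact force between the fingers and cartridge below 0.1 N and linear speed of cartridge below 0.02 m/s); the robot touches nothing.
It fails at once if the cartridge is dropped: it moves faster than 0.4 m/s while the fingers do not touch it (contact force between the fingers and cartridge below 0.05 N and linear speed of cartridge above 0.4 m/s).
It fails at once if the bottle is moved more than 40 mm or tipped (distance of bottle from where it was at the start of the episode above 0.04 m or angle between bottle's own z axis and vertical above 0.4 rad).
It fails at once if the sugar bowl is moved more than 40 mm or tipped (distance of sugar_bowl from where it was at the start of the episode above 0.04 m or angle between sugar_bowl's own z axis and vertical above 0.4 rad).
It fails at once if the jug is moved more than 40 mm or tipped (distance of jug from where it was at the start of the episode above 0.04 m or angle between jug's own z axis and vertical above 0.4 rad).
It also fails if it takes over 54 s, if anything falls off the work surface, if the arm or the gripper's body presses on something with over 40 N, if the wrist force passes 120 N, or if a joint passes its speed limit or range.

## Working session

There is one attempt and no reset: what is moved stays moved. The work goes in short steps, Python scripts to look and compute and a tool call to move; the robot and the scene stay as the last step left them, time stands still between calls to the robot, and variables do not carry over. Pictures are saved under pics/ and viewed, at most 10 in all, crops included, and the job is handed in when it is done.

Besides the shell and the picture viewer there is one more tool, called after "Call:" by a JSON object that holds its "op" and its "data", one argument or row to a line. servo_tool: Moves the arm, as the interface text tells. Its arguments: {"type":"object","properties":{"rows":{"type":"array","items":{"type":"array","items":{"type":"array","items":{"type":"number"}}}},"squeeze":{"type":"number"}},"required":["rows"]}

```bash
mkdir -p pics; ls; python3 - <<'E'
from station import manip
import cv2,numpy as np
for n in("scene","top"):
    cv2.imwrite(f"pics/{n}0.png",manip.snapshot(n)); c=manip.camera_info(n); print(n,np.round(c["K"],1).tolist(),np.round(c["camera_from_world"],4).tolist())
s=manip.sense();print(s)
E
```

```text
pics
scene [[537.0, 0.0, 317.9], [0.0, 537.0, 234.8], [0.0, 0.0, 1.0]] [[-0.1084, 0.9941, 0.0033, 0.0734], [0.7835, 0.0875, -0.6152, -0.4271], [-0.6118, -0.0641, -0.7884, 1.6918], [0.0, 0.0, 0.0, 1.0]]
top [[472.0, 0.0, 315.1], [0.0, 472.0, 246.4], [0.0, 0.0, 1.0]] [[-0.0189, -0.9998, 0.0068, 0.0009], [-0.991, 0.0178, -0.1329, 0.6033], [0.1328, -0.0093, -0.9911, 1.0696], [0.0, 0.0, 0.0, 1.0]]
{'t': 0.1, 'q': array([-1.40651782e+00,  5.28380089e-01,  1.43378327e+00, -9.06610242e-06,
        1.18139148e+00, -1.78504008e-01]), 'qd': array([-0.00180775, -0.00182343, -0.00284045, -0.00081069, -0.00137297,
       -0.00093026]), 'tau': array([-4.58398317e-04, -4.43305600e+01, -1.78586179e+01, -1.54499498e-04,
        3.88858927e-03,  2.24438857e-06]), 'tcp_pos': array([ 0.20997909, -0.58795597,  0.21602437]), 'tool_rot': array([ 9.85347668e-01,  1.70555007e-01,  2.78630946e-06, -9.81096562e-04]), 'force': array([0.02500601, 0.28265738, 0.0298512 ]), 'ft_torque': array([-0.02310482,  0.00752686,  0.04218508]), 'gripper_force': 0.0, 'finger_gap': 0.9982370490430551}
```

View pics/scene0.png

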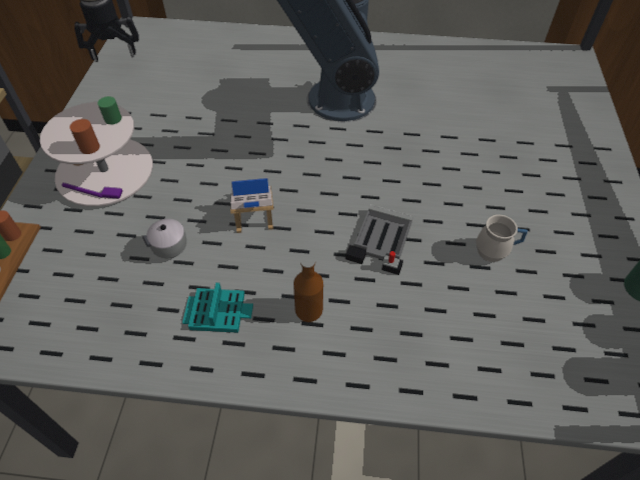

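View pics/top0.png

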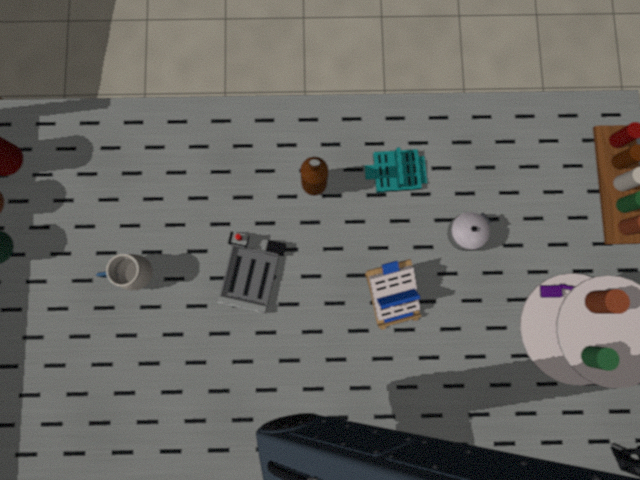

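The scene view shows the cartridge on its stand at about (252,197), the dock at (382,238) with the red knob at (392,258), and the bottle at (309,292). In the top view the cartridge is at (396,293), the dock at (252,275) and the knob at (239,237). I'll enlarge both areas.

```bash
python3 - <<'E'
import cv2,numpy as np
t=cv2.imread("pics/top0.png");s=cv2.imread("pics/scene0.png")
def c(im,x,y,w,h,k): 
    return cv2.resize(im[y:y+h,x:x+w],None,fx=k,fy=k,interpolation=cv2.INTER_CUBIC)
a=np.hstack([c(t,212,225,80,90,5),c(t,360,250,80,90,5)]);
cv2.imwrite("pics/cropt.png",cv2.convertScaleAbs(a,alpha=1.3))
b=np.hstack([c(s,340,200,80,80,5),c(s,218,165,80,80,5)]);cv2.imwrite("pics/crops.png",cv2.convertScaleAbs(b,alpha=1.3))
E
```

```text
(no output)
```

View pics/cropt.png

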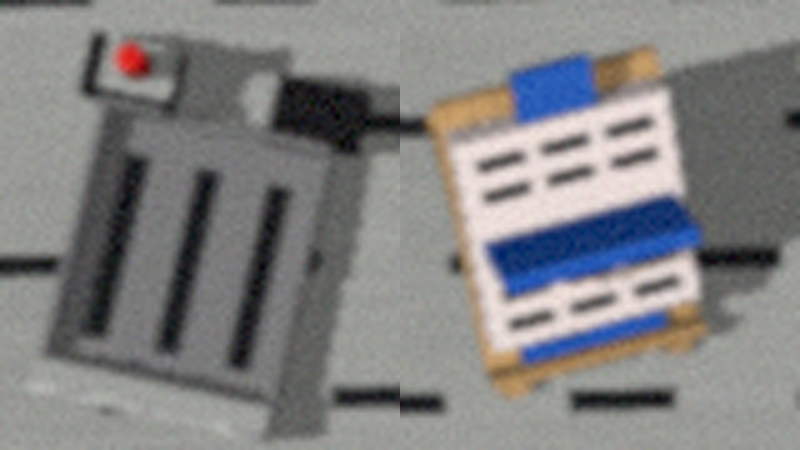

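View pics/crops.png

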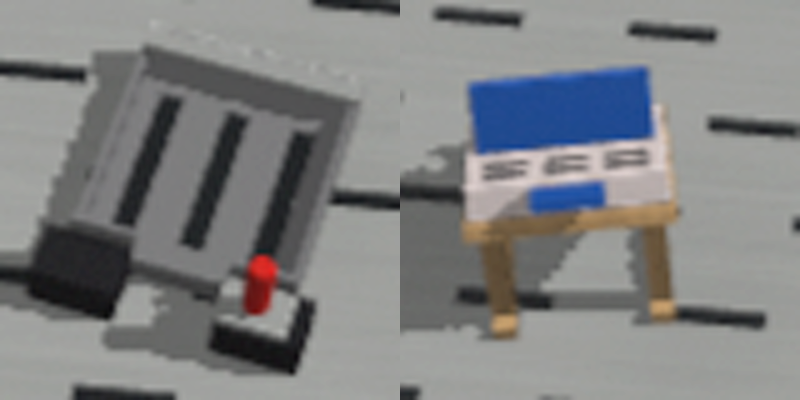

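The crops resolve the dock's guide corners, lip edge, slots and knob, and the fin and lug corners. I'll fit each planar pose to those known corners in both views and check the residuals.

```bash
cat > h.py <<'E'
import numpy as np, cv2
from scipy.optimize import least_squares
from scipy.spatial.transform import Rotation as R
from station import manip
CAM={n:manip.camera_info(n) for n in("scene","top")}
def proj(n,P):
    T=np.array(CAM[n]["camera_from_world"]);q=(T[:3,:3]@np.atleast_2d(P).T).T+T[:3,3]
    q=q@np.array(CAM[n]["K"]).T; return q[:,:2]/q[:,2:]
def ray(n,uv,z):
    T=np.array(CAM[n]["camera_from_world"]);K=np.array(CAM[n]["K"])
    d=T[:3,:3].T@np.linalg.solve(K,[uv[0],uv[1],1]);c=-T[:3,:3].T@T[:3,3]
    return c+d*(z-c[2])/d[2]
def fit(corr,z0,pitch,x0):
    def f(p):
        M=R.from_euler("ZY",[p[2],pitch]).as_matrix(); o=[]
        for n,uv,P in corr:o+=list(proj(n,M@(np.array(P)/1e3)+[p[0],p[1],z0])[0]-uv)
        return np.array(o)
    r=least_squares(f,x0,loss="soft_l1"); return r.x,r.fun.reshape(-1,2)
def cr(X,Y,ox,oy,k=5):return np.array([(X+.5)/k-.5+ox,(Y+.5)/k-.5+oy])
E
python3 - <<'E'
from h import *
T=lambda X,Y:("top",cr(X,Y,212,225)); S=lambda X,Y:("scene",cr(X,Y,340,200))
T2=lambda X,Y:("top",cr(X-400,Y,360,250)); S2=lambda X,Y:("scene",cr(X-400,Y,218,165))
dock=[(*T(283,78),(92,-24,22.5)),(*T(368,92),(92,-68,22.5)),(*S(30,290),(92,-68,0)),(*S(112,317),(92,-24,0)),(*S(213,345),(92,24,0)),(*S(293,372),(92,68,0)),(*T(272,402),(-64,-57,24)),(*T(47,356),(-64,57,24))]
p,r=fit(dock,0,0,[.53,.13,0]);print("dock",p.round(4));print(r.round(2).tolist())
cart=[(*S2(468,85),(5,-45,54)),(*S2(648,67),(5,45,54)),(*S2(474,155),(5,-45,18)),(*S2(655,137),(5,45,18)),
(*T2(505,278),(5,45,54)),(*T2(700,232),(5,-45,54)),(*T2(487,243),(5,45,18)),(*T2(675,197),(5,-45,18)),(*T2(510,68),(80,18,15)),(*T2(588,55),(80,-18,15))]
c,r=fit(cart,.05,-np.pi/6,[.5,-.17,0]);print("cart",c.round(4));print(r.round(2).tolist())
for n in("scene","top"):
    im=cv2.imread(f"pics/{n}0.png");h=cv2.cvtColor(im,cv2.COLOR_BGR2HSV)
    m=cv2.inRange(h,(0,150,120),(6,255,255))
    k,l,st,ce=cv2.connectedComponentsWithStats(m)
    for i in range(1,k):
        if 8<st[i,4]<300:print(n,st[i],ce[i].round(1))
M=R.from_euler("Z",p[2]).as_matrix()
for n in("scene","top"):print(n,"knob top/base pred",proj(n,np.array([M@[.079,.048,z]+[p[0],p[1],0] for z in(.06,.028)])).round(1).tolist(), "lateral -8mm",proj(n,M@[.079,.04,.06]+[p[0],p[1],0]).round(1).tolist())
# slots in the floor: yaw + centreline
im=cv2.imread("pics/top0.png");g=cv2.cvtColor(im,cv2.COLOR_BGR2GRAY)
m=(g<45).astype(np.uint8);k,l,st,ce=cv2.connectedComponentsWithStats(m)
for i in range(1,k):
    if st[i,4]>20 and 218<ce[i][0]<290 and 230<ce[i][1]<310:
        pts=np.argwhere(l==i)[:,::-1].astype(np.float32);w=np.array([ray("top",q,.006) for q in pts])[:,:2]
        (vx,vy,_,_)=cv2.fitLine(w.astype(np.float32),cv2.DIST_L2,0,.001,.001).ravel()
        lo=(w-p[:2])@M[:2,:2]
        print("slot",st[i],lo.mean(0).round(4),lo.min(0).round(4),lo.max(0).round(4),"yaw",round(float(np.arctan2(vy*np.sign(vx),abs(vx))),3))
E
```

```text
dock [ 0.5394  0.1469 -0.2334]
[[-0.33, -0.35], [0.62, 0.74], [-0.71, 1.13], [0.15, 0.72], [-0.95, 0.64], [0.82, 0.38], [0.49, 2.04], [-1.81, 0.83]]
cart [ 0.4939 -0.1891  0.2347]
[[0.03, 0.4], [0.25, 0.78], [0.56, 0.19], [0.21, 0.53], [-0.06, 0.61], [0.35, -0.54], [-0.58, -0.05], [0.02, -0.85], [0.69, 2.18], [0.76, 0.72]]
scene [390 251   5   5  20] [392.1 253.1]
top [236 234   4   5  17] [237.5 236.4]
scene knob top/base pred [[395.2, 253.2], [393.6, 261.1]] lateral -8mm [[391.9, 252.3]]
top knob top/base pred [[234.8, 236.3], [236.9, 238.4]] lateral -8mm [[238.1, 237.0]]
slot [267 241  30  15 243] [ 0.0811 -0.0516] [ 0.0637 -0.0941] [ 0.0949 -0.0235] yaw 1.373
slot [228 256  13  36 152] [-0.0022  0.0379] [-0.0458  0.0326] [0.0402 0.0439] yaw -0.237
slot [244 260  11  35 122] [-0.003   0.0019] [-0.0451 -0.0024] [0.039  0.0062] yaw -0.239
slot [258 263  11  35 120] [-0.0042 -0.0333] [-0.0454 -0.0374] [ 0.0391 -0.0288] yaw -0.243
slot [280 303  18   3  39] [-0.0455 -0.1034] [-0.0527 -0.1247] [-0.0395 -0.0846] yaw -1.562
```

```bash
cat >> h.py <<'E'
C=(np.array([.4939,-.1891,.05]),R.from_euler("ZY",[.2347,-np.pi/6]))
FLIP=R.from_matrix([[0,1,0],[1,0,0],[0,0,-1]])  # cols: tool x=cart y, tool y=cart x, z=-cart z
def tool(o,Rc,zc,xc=0,yc=0):return np.array(o)+Rc.apply([xc,yc,zc]),Rc*FLIP
def plan(wps,start=None):
    s=manip.sense()
    p,r=start or (s["tcp_pos"],R.from_quat(s["tool_rot"]))
    print("t",round(s["t"],2),"at",p.round(4),"F",s["force"].round(1),"gap",round(s["finger_gap"],3),"grip",round(s["gripper_force"],1))
    for P,Q,n in wps:
        w=(r.inv()*Q).as_rotvec()/n; d=(np.array(P)-p)/n
        print("leg",n,"off mm",(np.array(P)-p).round(4),"deg",np.rad2deg(w*n).round(2))
        for i in range(n):
            print([round(v,1) for v in np.rad2deg(w)]+[round(v,4) for v in r.inv().apply(d)]); r=r*R.from_rotvec(w)
        p,r=np.array(P),Q
E
python3 - <<'E'
from h import *
s=manip.sense();r0=R.from_quat(s["tool_rot"])
P,Q=tool(*C,.122); print(P)
w=(r0.inv()*Q).as_rotvec()
mid=r0*R.from_rotvec(w*.42)
plan([((.25,-.40,.30),mid,6),(P,Q,8)])
# dock profiles, averaged across the other axis
im=cv2.GaussianBlur(cv2.cvtColor(cv2.imread("pics/top0.png"),cv2.COLOR_BGR2GRAY).astype(np.float32),(0,0),.6)
M=R.from_euler("Z",-.239).as_matrix()
def samp(pts):
    uv=proj("top",np.array([M@(np.array(q)/1e3)+[.5394,.1469,0] for q in pts])).astype(np.float32)
    return cv2.remap(im,uv[:,0],uv[:,1],cv2.INTER_LINEAR).mean()
print("x prof z24",[(x,int(samp([(x,y,24) for y in range(-45,46,3)]))) for x in range(-90,-40,2)])
print("y prof z18",[(y,int(samp([(x,y,18) for x in range(-45,46,3)]))) for y in list(range(-66,-40,2))+list(range(40,68,2))])
print("x prof z32",[(x,int(samp([(x,y,32) for y in list(range(-50,-28,3))+list(range(30,52,3))]))) for x in range(40,74,2)])
E
```

```text
[ 0.43457237 -0.20328562  0.1556551 ]
t 0.1 at [ 0.21  -0.588  0.216] F [0.  0.3 0. ] gap 0.998 grip 0.0
leg 6 off mm [0.04  0.188 0.084] deg [-10.28   9.16 -34.34]
[np.float64(-1.7), np.float64(1.5), np.float64(-5.7), np.float64(0.0168), np.float64(-0.0273), np.float64(-0.0139)]
[np.float64(-1.7), np.float64(1.5), np.float64(-5.7), np.float64(0.0198), np.float64(-0.025), np.float64(-0.0142)]
[np.float64(-1.7), np.float64(1.5), np.float64(-5.7), np.float64(0.0226), np.float64(-0.0225), np.float64(-0.0144)]
[np.float64(-1.7), np.float64(1.5), np.float64(-5.7), np.float64(0.0251), np.float64(-0.0197), np.float64(-0.0144)]
[np.float64(-1.7), np.float64(1.5), np.float64(-5.7), np.float64(0.0273), np.float64(-0.0166), np.float64(-0.0142)]
[np.float64(-1.7), np.float64(1.5), np.float64(-5.7), np.float64(0.0291), np.float64(-0.0134), np.float64(-0.0139)]
leg 8 off mm [ 0.1846  0.1967 -0.1443] deg [-14.2   12.65 -47.43]
[np.float64(-1.8), np.float64(1.6), np.float64(-5.9), np.float64(0.0315), np.float64(0.0), np.float64(0.0217)]
[np.float64(-1.8), np.float64(1.6), np.float64(-5.9), np.float6
[... 815 characters left out ...]
), (-78, 121), (-76, 125), (-74, 125), (-72, 123), (-70, 122), (-68, 121), (-66, 118), (-64, 109), (-62, 92), (-60, 76), (-58, 69), (-56, 74), (-54, 83), (-52, 88), (-50, 86), (-48, 80), (-46, 73), (-44, 68), (-42, 67)]
y prof z18 [(-66, 74), (-64, 74), (-62, 72), (-60, 69), (-58, 68), (-56, 73), (-54, 82), (-52, 89), (-50, 93), (-48, 94), (-46, 93), (-44, 89), (-42, 79), (40, 42), (42, 51), (44, 57), (46, 59), (48, 58), (50, 57), (52, 60), (54, 69), (56, 82), (58, 94), (60, 102), (62, 105), (64, 107), (66, 107)]
x prof z32 [(40, 71), (42, 78), (44, 82), (46, 83), (48, 83), (50, 83), (52, 83), (54, 81), (56, 78), (58, 75), (60, 75), (62, 74), (64, 66), (66, 60), (68, 62), (70, 66), (72, 67)]
```

Call:
{"op": "servo_tool", "data": {
  "rows": [
    [[-1.7,1.5,-5.7,0.017,-0.027,-0.014,1],[-1.7,1.5,-5.7,0.02,-0.025,-0.014,1],[-1.7,1.5,-5.7,0.0225,-0.0225,-0.0145,1],[-1.7,1.5,-5.7,0.025,-0.02,-0.0145,1],[-1.7,1.5,-5.7,0.027,-0.0165,-0.014,1],[-1.7,1.5,-5.7,0.029,-0.0135,-0.014,1]]
  ]
}}

```text
t: 0.6
tcp_pos: [0.2505, -0.3986, 0.3005]
tool_rot: [0.884, 0.453, 0.092, 0.073]
force: [0.1, -0.1, 0.9]
finger_gap: 0.997
gripper_force: 0.0
```

Call:
{"op": "servo_tool", "data": {
  "rows": [
    [[-1.8,1.6,-5.9,0.0315,0,0.0215,1],[-1.8,1.6,-5.9,0.0305,0.0025,0.0225,1],[-1.8,1.6,-5.9,0.0295,0.005,0.0235,1],[-1.8,1.6,-5.9,0.0285,0.007,0.0245,1],[-1.8,1.6,-5.9,0.027,0.0095,0.0255,1],[-1.8,1.6,-5.9,0.025,0.011,0.0265,1],[-1.8,1.6,-5.9,0.023,0.013,0.0275,1],[-1.8,1.6,-5.9,0.021,0.014,0.0285,1]]
  ]
}}

```text
t: 1.27
tcp_pos: [0.4348, -0.2043, 0.1564]
tool_rot: [0.6, 0.757, 0.203, 0.161]
force: [1.5, -0.4, -0.6]
finger_gap: 1.003
gripper_force: 0.0
```

```bash
python3 - <<'E'
from h import *
plan([(*tool(*C,.122),1),(*tool(*C,.042),4)]);print(manip.sense()["q"].round(2))
E
```

```text
t 1.27 at [ 0.4348 -0.2043  0.1564] F [ 1.5 -0.4 -0.6] gap 1.003 grip 0.0
leg 1 off mm [-0.0002  0.0011 -0.0007] deg [ 0.08  0.12 -0.19]
[np.float64(0.1), np.float64(0.1), np.float64(-0.2), np.float64(0.0011), np.float64(-0.0003), np.float64(0.0006)]
leg 4 off mm [ 0.0389  0.0093 -0.0693] deg [0. 0. 0.]
[np.float64(0.0), np.float64(0.0), np.float64(0.0), np.float64(-0.0), np.float64(0.0), np.float64(0.02)]
[np.float64(0.0), np.float64(0.0), np.float64(0.0), np.float64(-0.0), np.float64(0.0), np.float64(0.02)]
[np.float64(0.0), np.float64(0.0), np.float64(0.0), np.float64(-0.0), np.float64(0.0), np.float64(0.02)]
[np.float64(0.0), np.float64(0.0), np.float64(0.0), np.float64(-0.0), np.float64(0.0), np.float64(0.02)]
[-1.01  0.4   2.15  0.94  0.63 -2.03]
```

Call:
{"op": "servo_tool", "data": {
  "rows": [
    [[0.1,0.1,-0.2,0.001,0,0.02,1],[0,0,0,0,0,0.02,1],[0,0,0,0,0,0.02,1],[0,0,0,0,0,0.015,0.5],[0,0,0,0,0,0.005,0.2]]
  ],
  "squeeze": 40
}}

```text
t: 1.68
tcp_pos: [0.4732, -0.1948, 0.0859]
tool_rot: [0.6, 0.757, 0.203, 0.159]
force: [0.3, -1.0, -0.3]
finger_gap: 0.745
gripper_force: 0.0
```

Call:
{"op": "servo_tool", "data": {
  "rows": [
    [[0,0,0,0,0,0,-0.2],[0,0,0,0,0,0,-0.5],[0,0,0,0,0,0,-0.6]]
  ]
}}

```text
t: 1.93
tcp_pos: [0.4729, -0.1959, 0.0884]
tool_rot: [0.6, 0.757, 0.203, 0.16]
force: [0.3, 0.3, 0.1]
finger_gap: 0.302
gripper_force: 0.0
```

Call:
{"op": "servo_tool", "data": {
  "rows": [
    [[0,0,0,0,0,0,-1],[0,0,0,0,0,0,-1],[0,0,0,0,0,0,-1],[0,0,0,0,0,0,-1]]
  ]
}}

```text
t: 2.27
tcp_pos: [0.473, -0.1959, 0.0883]
tool_rot: [0.6, 0.757, 0.203, 0.16]
force: [0.1, 0.4, 0.9]
finger_gap: 0.001
gripper_force: 0.0
```

```bash
python3 - <<'E'
from h import *
plan([(*tool(*C,.042),1)])
cv2.imwrite("pics/s1.png",cv2.resize(manip.snapshot("scene")[150:260,180:330],None,fx=5,fy=5,interpolation=2))
E
```

```text
t 2.27 at [ 0.473  -0.1959  0.0883] F [0.1 0.4 0.9] gap 0.001 grip 0.0
leg 1 off mm [ 0.0005  0.0019 -0.0019] deg [-0.04  0.11 -0.24]
[np.float64(-0.0), np.float64(0.1), np.float64(-0.2), np.float64(0.0017), np.float64(-0.0001), np.float64(0.0021)]
```

View pics/s1.png

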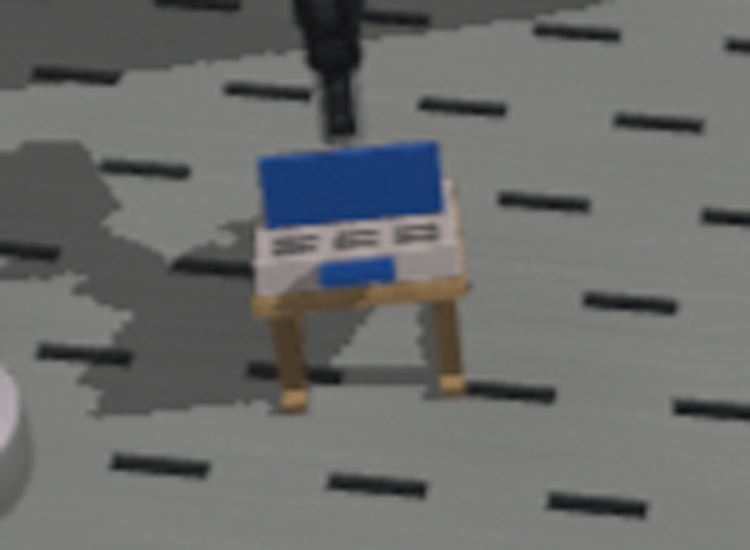

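The jaws closed on nothing. The fin's top corners are still at scene (231.6,181.6), and the fingertips show just above it near (248,177). I'll check where the calibration puts the TCP and fingertips.

```bash
python3 - <<'E'
from h import *
s=manip.sense();r=R.from_quat(s["tool_rot"])
for n in("scene","top"):
    for d in (-.054,0,.019):print(n,d,proj(n,s["tcp_pos"]+r.apply([0,0,d])).round(1))
    print("fin top pred",proj(n,[C[0]+C[1].apply([x,y,.054]) for x,y in((.005,-.045),(.005,.045),(0,0))]).round(1).tolist())
cv2.imwrite("pics/t1.png",cv2.resize(manip.snapshot("top")[240:350,320:470],None,fx=5,fy=5,interpolation=2))
E
```

```text
scene -0.054 [[246.8 162.7]]
scene 0 [[249.2 183.7]]
scene 0.019 [[250. 191.]]
fin top pred [[231.2, 182.0], [267.4, 178.8], [249.4, 179.8]]
top -0.054 [[407.5 312.2]]
top 0 [[400.  300.2]]
top 0.019 [[397.5 296.3]]
fin top pred [[420.0, 295.5], [380.6, 305.8], [400.6, 302.6]]
```

View pics/t1.png

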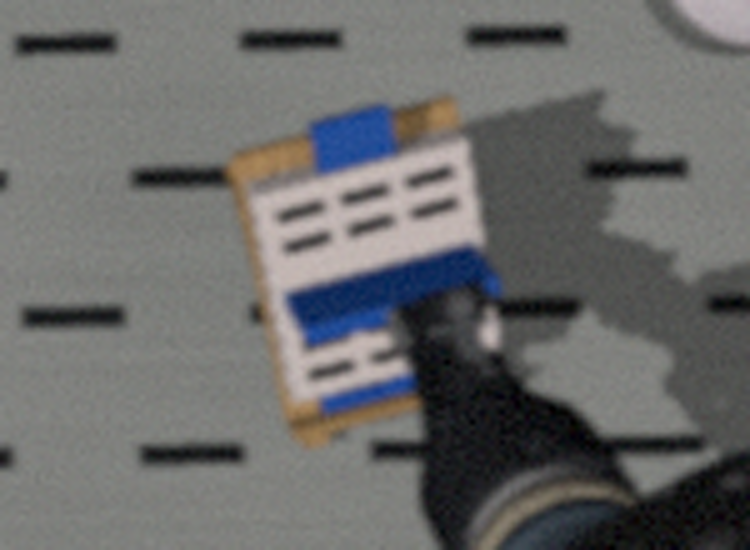

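In the top view the black fingertips end at about (408,301), and they lie over the fin's top instead of around it. I'll back off and locate the tips in clear air in both views.

Call:
{"op": "servo_tool", "data": {
  "rows": [
    [[0,0,0,0,0,-0.03,-1],[0,0,0,0,0,-0.03,-1],[0,0,0,0,0,0,-1],[0,0,0,0,0,0,-1]]
  ]
}}

```text
t: 2.7
tcp_pos: [0.4439, -0.2032, 0.1409]
tool_rot: [0.6, 0.757, 0.202, 0.162]
force: [0.2, 1.0, 0.4]
finger_gap: -0.0
gripper_force: 0.0
```

```bash
python3 - <<'E'
from h import *
s=manip.sense();r=R.from_quat(s["tool_rot"]);print(s["tcp_pos"])
out=[]
for n in("scene","top"):
    im=manip.snapshot(n);cv2.imwrite(f"pics/{n}2.png",im)
    u=proj(n,s["tcp_pos"]+r.apply([0,0,0]))[0];x,y=np.round(u).astype(int);print(n,[proj(n,s["tcp_pos"]+r.apply([0,0,d]))[0].round(1).tolist() for d in(-.05,-.02,0,.019)],"crop org",x-40,y-50)
    out.append(cv2.resize(im[y-50:y+50,x-40:x+40],None,fx=5,fy=5,interpolation=2))
cv2.imwrite("pics/tip2.png",np.hstack(out))
E
```

```text
[ 0.44390734 -0.20324588  0.14088653]
scene [[244.1, 140.0], [245.4, 152.2], [246.3, 160.1], [247.1, 167.6]] crop org 206 110
top [[416.5, 326.0], [411.8, 318.4], [408.8, 313.6], [406.0, 309.2]] crop org 369 264
```

View pics/tip2.png

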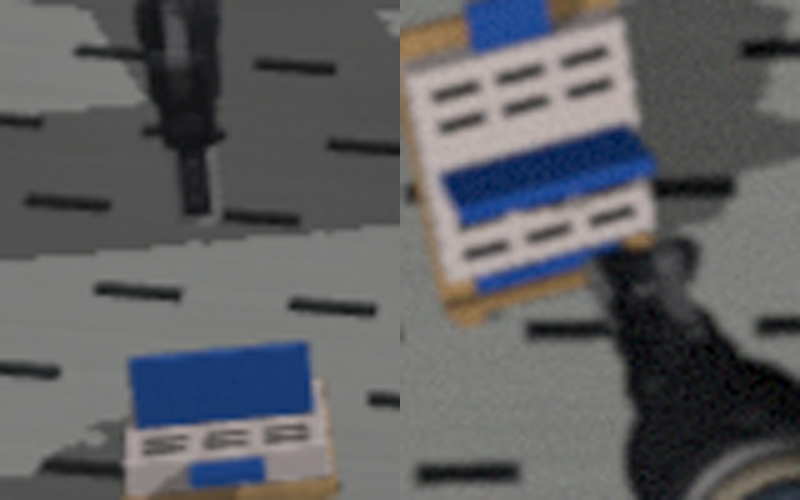

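```bash
cat >> h.py <<'E'
def tri(a,b):
    P=[np.array(CAM[n]["K"])@np.array(CAM[n]["camera_from_world"])[:3] for n in("scene","top")]
    X=cv2.triangulatePoints(P[0],P[1],np.array(a,float).reshape(2,1),np.array(b,float).reshape(2,1)).ravel();X=X[:3]/X[3]
    return X,[(proj(n,X)[0]-q).round(1) for n,q in(("scene",a),("top",b))]
E
python3 - <<'E'
from h import *
s=manip.sense();r=R.from_quat(s["tool_rot"])
X,e=tri((246,153),(418,314));print("tip",X.round(4),e,"in tool frame",r.inv().apply(X-s["tcp_pos"]).round(4))
X,e=tri((392.1,253.1-1.5),(237.5,236.4));print("knob~",X.round(4),e)
print("base",proj("scene",[0,0,0]),"q",s["q"].round(3))
for n in("scene","top"): print(n,s["tcp_pos"].round(3))
E
```

```text
tip [ 0.4421 -0.2087  0.1641] [array([-2.8, -0.5]), array([-4.2,  0.5])] in tool frame [-0.0056  0.0094 -0.0227]
knob~ [0.6265 0.1679 0.064 ] [array([ 0.1, -0. ]), array([ 0.2, -0. ])]
base [[341.20491052  99.20172776]] q [-0.981  0.45   2.148  1.003  0.588 -2.079]
scene [ 0.444 -0.202  0.14 ]
top [ 0.444 -0.202  0.14 ]
```

```bash
python3 - <<'E'
import cv2,numpy as np
a=cv2.imread("pics/scene0.png");b=cv2.imread("pics/scene2.png")
print("scene2 gray, cols 236-257");g=cv2.cvtColor(b,cv2.COLOR_BGR2GRAY);g0=cv2.cvtColor(a,cv2.COLOR_BGR2GRAY)
for r in range(136,176,2):print(r," ".join(f"{v:3d}" for v in g[r,236:258]))
a=cv2.imread("pics/top0.png");b=cv2.imread("pics/top2.png");d=np.abs(a.astype(int)-b).max(2)
print("top gray, cols 398-432");g=cv2.cvtColor(b,cv2.COLOR_BGR2GRAY)
for r in range(300,336,2):print(r," ".join(f"{v:3d}" for v in g[r,398:434]))
E
```

```text
scene2 gray, cols 236-257
136  30  30  24  20  26  27  25  26  25  23  23  20  28  37  43  69  81  82  82  81  81  83
138  79  80  59  26  21  19  23  20  21  20  17  20  27  50  69  79  83  82  81  80  81  81
140  83  82  80  74  68  46  19  25  24  28  27  77  97  89  82  82  82  82  83  82  83  82
142  83  83  84  80  77  55  31  35  44  39  30  73  96  90  82  82  83  81  81  82  81  82
144  83  83  84  83  77  61  41  33  32  33  31  58  90  88  81  83  84  82  82  81  82  83
146  83  82  83  83  78  62  41  31  36  33  31  56  90  94  84  83  83  82  83  82  83  83
148  83  83  82  83  80  69  48  29  32  29  31  42  86  98  87  81  81  82  81  82  81  82
150  83  83  82  82  81  75  55  31  34  35  33  29  83  98  89  82  82  81  82  82  82  81
152  83  83  83  82  81  77  57  31  24  29  32  40  73  95  71  42  45  46  46  50  54  57
154  81  82  82  81  82  78  74  74  74  88  98 101  99  85  67  60  61  55  48  42  37  36
156  82  81  82  82  81  82  82  84  83  81  81  81  82  81  82  81  82  81  82  82  81  81
158  81  81  81  81  80  81  81 101 115 114  97  82 103 114 11
[... 2752 characters left out ...]
 115 108  91  70  38  26  20  17  23  17  24  13   7  26  27  42  55  65  65  63  54  46  51  72  98 116 127
328  69  69  67  67  69  72  63  63  60  58  51  53  54  59  42  30  16   5  22  17  14  22  17  30  25  34  37  45  50  51  39  37  30  54  86 115
330  28  30  28  26  31  30  25  28  28  32  32  38  29  42  35  13  20  19  27  13  24  26  21  28  34  27  27  29  43  47  56  44  36  16  45  76
332 100 100  99  98  99  99 100  99 101 101 114 113 104  83  52  24  14  10  13   5  13  15   9  22  21  26  30  34  24  29  25  28  27  17  13  20
334 125 126 123 122 120 126 120 123 126 122 121 122 117 105  74  45  20  18   8  22   9  23  27  26  19  31  22  21  30   5  16  27  18   0  24  16
```

```bash
python3 - <<'E'
from h import *
r=R.from_quat([.98535,.17056,0,-.001]);p=np.array([.20998,-.58796,.21602])
for d in(-.06,-.04,-.03,-.015,0,.006,.019):print(d,proj("scene",p+r.apply([[0,-.05,d],[0,0,d],[0,.05,d]])).round(1).tolist())
im=cv2.imread("pics/scene0.png")
g=cv2.cvtColor(im,cv2.COLOR_BGR2GRAY)
for n,(a,b) in {"L":(74,92),"R":(122,142)}.items():
    print(n,a)
    for y in range(38,66,2):print(y," ".join(f"{v:3d}" for v in g[y,a:b]))
# tip point triangulated now
s=manip.sense();rr=R.from_quat(s["tool_rot"])
X,e=tri((246,153.5),(413,317.5));print("tip",X.round(4),e,rr.inv().apply(X-s["tcp_pos"]).round(4))
E
```

```text
-0.06 [[130.8, 44.4], [111.0, 47.0], [90.9, 49.5]]
-0.04 [[132.9, 51.3], [113.3, 53.8], [93.5, 56.4]]
-0.03 [[133.9, 54.6], [114.4, 57.2], [94.7, 59.8]]
-0.015 [[135.5, 59.6], [116.1, 62.1], [96.6, 64.7]]
0 [[137.0, 64.5], [117.8, 67.0], [98.4, 69.6]]
0.006 [[137.6, 66.4], [118.5, 69.0], [99.2, 71.6]]
0.019 [[138.8, 70.5], [119.9, 73.1], [100.7, 75.7]]
L 74
38  43  41  35  26  20  16  20  18  22  34  38  38  40  38  34  27  19  24
40  41  41  38  28  20  20  20  20  22  30  36  40  37  32  26  24  21  21
42  43  43  41  32  21  18  23  21  23  22  24  26  25  26  24  24  19  19
44  40  41  43  39  29  20  19  21  19  21  19  22  23  23  23  23  20  20
46  41  42  41  43  34  21  21  21  20  20  24  21  22  19  19  23  19  18
48  41  40  42  41  42  37  32  32  32  36  34  31  27  23  23  24  22  23
50  39  42  40  41  43  42  40  39  39  39  41  40  36  35  27  20  39  78
52  40  41  42  41  43  43  40  41  41  39  38  39  37  37  33  25  17  44
54  41  41  41  41  42  43  43  40  41  40  40  38  40  36  38  32  21  28
56  43  41  41  40  41  43  42  41  40  39  40  40  39  40  39  3
[... 876 characters left out ...]
 118 120 119 119 119
52 118 118 119 119 119 118 118  94  57  63  58  33  24  57 103 118 118 118 118 118
54 117 117 117 117 117 117 118 117  92  71  74  55  53  83 109 119 119 118 119 119
56 116 115 116 117 116 117 117 116 111  79  59  74 104 117 117 117 118 118 118 117
58 115 116 116 117 116 116 116 116 117 114 112 116 117 118 118 117 118 118 118 119
60 116 117 116 117 117 117 116 116 117 116 116 115 115 115 116 115 116 116 116 116
62 117 116 117 117 117 117 117 117 116 117 117 117 118 118 118 118 119 119 119 119
64 115 115 115 115 114 114 115 115 116 115 115 115 116 117 117 117 118 118 117 119
tip [ 0.4356 -0.2061  0.1555] [array([-0.8, -0.1]), array([-1.2,  0.2])] [-0.0016  0.0001 -0.0181]
```

The tips sit about 36 mm farther back than the reported TCP, both at the start (vertical) and here (tilted), with no lateral offset. I'll treat the tool as 36 mm shorter and regrasp.

```bash
cat >> h.py <<'E'
L=.036  # fingers really stand this much behind the reported TCP
def rtool(o,Rc,zc,xc=0,yc=0):return tool(o,Rc,zc-L,xc,yc)
E
python3 - <<'E'
from h import *
plan([(*rtool(*C,.044),5)])
E
```

```text
t 2.8 at [ 0.4439 -0.2025  0.1397] F [-0.3 -0.3 -1. ] gap 0.001 grip 0.0
leg 5 off mm [ 0.0461  0.0125 -0.0827] deg [-0.05  0.08 -0.26]
[np.float64(-0.0), np.float64(0.0), np.float64(-0.1), np.float64(0.0003), np.float64(0.0), np.float64(0.0191)]
[np.float64(-0.0), np.float64(0.0), np.float64(-0.1), np.float64(0.0003), np.float64(-0.0), np.float64(0.0191)]
[np.float64(-0.0), np.float64(0.0), np.float64(-0.1), np.float64(0.0003), np.float64(-0.0), np.float64(0.0191)]
[np.float64(-0.0), np.float64(0.0), np.float64(-0.1), np.float64(0.0003), np.float64(-0.0), np.float64(0.0191)]
[np.float64(-0.0), np.float64(0.0), np.float64(-0.1), np.float64(0.0003), np.float64(-0.0), np.float64(0.0191)]
```

Call:
{"op": "servo_tool", "data": {
  "rows": [
    [[0,0,0,0,0,0,1],[0,0,0,0,0,0,1],[0,0,0,0,0,0,1],[0,0,0,0,0,0,1],[0,0,-0.2,0,0,0.02,1],[0,0,0,0.001,0,0.02,1],[0,0,0,0,0,0.02,1],[0,0,0,0,0,0.015,1]]
  ]
}}

```text
t: 3.47
tcp_pos: [0.4804, -0.1925, 0.0734]
tool_rot: [0.599, 0.758, 0.202, 0.16]
force: [0.0, 0.7, -0.1]
finger_gap: 0.997
gripper_force: 0.0
```

Call:
{"op": "servo_tool", "data": {
  "rows": [
    [[0,0,0,0,0,0.01,1],[0,0,0,0,0,0.009,1],[0,0,0,0,0,0,0.3],[0,0,0,0,0,0,-0.2],[0,0,0,0,0,0,-0.4],[0,0,0,0,0,0,-0.6]]
  ]
}}

```text
t: 3.97
tcp_pos: [0.4892, -0.1908, 0.0588]
tool_rot: [0.599, 0.758, 0.202, 0.161]
force: [0.2, -0.4, -0.3]
finger_gap: 0.454
gripper_force: 0.0
```

Call:
{"op": "servo_tool", "data": {
  "rows": [
    [[0,0,0,0,0,0,-0.7],[0,0,0,0,0,0,-0.85],[0,0,0,0,0,0,-1],[0,0,0,0,0,0,-1],[0,0,0,0,0,0,-1]]
  ]
}}

```text
t: 4.38
tcp_pos: [0.4892, -0.1909, 0.0589]
tool_rot: [0.599, 0.758, 0.202, 0.161]
force: [-3.7, -0.9, 6.1]
finger_gap: 0.107
gripper_force: 40.4
```

Gripped: the gap is about 9 mm for the 10 mm fin. I'll save the grasp transform and plan the lift and transfer.

```bash
python3 - <<'E'
from h import *
s=manip.sense();r=R.from_quat(s["tool_rot"])
g=C[1].inv().apply(s["tcp_pos"]-C[0]);gr=(C[1].inv()*r).as_quat();print("G",g.round(4),np.rad2deg((FLIP.inv()*R.from_quat(gr)).as_rotvec()).round(2))
np.savez("g.npz",g=g,gr=gr)
E
cat >> h.py <<'E'
import os
D=[np.array([.5407,.1478,0]),-.238]
if os.path.exists("g.npz"):
    _g=np.load("g.npz");G=_g["g"];GR=R.from_quat(_g["gr"])
def hold(o,Rc):return np.array(o)+Rc.apply(G),Rc*GR
def dock(tx,ty,tz,deg):
    "tool pose for tongue bottom edge (cart -73,0,0) at dock (tx,ty,tz) mm, tilt deg"
    Rd=R.from_euler("Z",D[1]);Rc=R.from_euler("ZY",[D[1],-np.deg2rad(deg)])
    o=D[0]+Rd.apply(np.array([tx,ty,tz])/1e3)-Rc.apply([-.073,0,0]);return hold(o,Rc)
def where():
    s=manip.sense();r=R.from_quat(s["tool_rot"]);Rc=r*GR.inv();o=s["tcp_pos"]-Rc.apply(G)
    Rd=R.from_euler("Z",D[1]).inv();t=Rd.apply(o+Rc.apply([-.073,0,0])-D[0])*1e3
    print("tongue bottom",t.round(1),"tilt/yaw/roll",(np.rad2deg((Rd*Rc).as_euler("ZYX"))).round(2),"origin",(Rd.apply(o-D[0])*1e3).round(1),"Fdock",Rd.apply(s["force"]).round(1))
E
python3 - <<'E'
from h import *
o,Rc=C
up=hold(o+Rc.apply([0,0,.03])+[0,0,.06],Rc)
plan([(*hold(o+Rc.apply([0,0,.02]),Rc),2),(*up,3),(*dock(-56,0,60,20),12)])
E
```

```text
G [ 0.0001 -0.0007  0.0102] [ 0.04 -0.11  0.05]
t 4.38 at [ 0.4892 -0.1909  0.0589] F [-3.7 -0.9  6.1] gap 0.107 grip 40.4
leg 2 off mm [-0.0097 -0.0023  0.0173] deg [ 0.  0. -0.]
[np.float64(0.0), np.float64(0.0), np.float64(-0.0), np.float64(-0.0), np.float64(-0.0), np.float64(-0.01)]
[np.float64(0.0), np.float64(0.0), np.float64(-0.0), np.float64(-0.0), np.float64(-0.0), np.float64(-0.01)]
leg 3 off mm [-0.0049 -0.0012  0.0687] deg [0. 0. 0.]
[np.float64(0.0), np.float64(0.0), np.float64(0.0), np.float64(-0.0), np.float64(0.01), np.float64(-0.0207)]
[np.float64(0.0), np.float64(0.0), np.float64(0.0), np.float64(-0.0), np.float64(0.01), np.float64(-0.0207)]
[np.float64(0.0), np.float64(0.0), np.float64(0.0), np.float64(-0.0), np.float64(0.01), np.float64(-0.0207)]
leg 12 off mm [ 0.0749  0.3394 -0.0503] deg [  9.85 -11.45  24.56]
[np.float64(0.8), np.float64(-1.0), np.float64(2.0), np.float64(0.0261), np.float64(0.0088), np.float64(0.0099)]
[np.float64(0.8), np.float64(-1.0), np.float64(2.0), np.float64(0.0265), np.float64(0.008), np.float64(0.0093)]
[np.float64(0.8), np.float64(-1
[... 396 characters left out ...]
), np.float64(0.0071)]
[np.float64(0.8), np.float64(-1.0), np.float64(2.0), np.float64(0.0283), np.float64(0.0037), np.float64(0.0066)]
[np.float64(0.8), np.float64(-1.0), np.float64(2.0), np.float64(0.0285), np.float64(0.0028), np.float64(0.0061)]
[np.float64(0.8), np.float64(-1.0), np.float64(2.0), np.float64(0.0287), np.float64(0.0018), np.float64(0.0056)]
[np.float64(0.8), np.float64(-1.0), np.float64(2.0), np.float64(0.0288), np.float64(0.0009), np.float64(0.0051)]
[np.float64(0.8), np.float64(-1.0), np.float64(2.0), np.float64(0.0289), np.float64(-0.0001), np.float64(0.0046)]
[np.float64(0.8), np.float64(-1.0), np.float64(2.0), np.float64(0.029), np.float64(-0.001), np.float64(0.0041)]
```

Call:
{"op": "servo_tool", "data": {
  "rows": [
    [[0,0,0,0,0,-0.005,-1],[0,0,0,0,0,-0.01,-1],[0,0,0,0,0,-0.01,-1],[0,0,0,0,0.01,-0.02,-1],[0,0,0,0,0.01,-0.02,-1],[0,0,0,0,0.01,-0.02,-1],[0,0,0,0,0,0,-1]]
  ],
  "squeeze": 60
}}

```text
t: 4.97
tcp_pos: [0.4739, -0.1954, 0.15]
tool_rot: [0.598, 0.758, 0.202, 0.163]
force: [0.5, 0.2, -2.4]
finger_gap: 0.103
gripper_force: 58.8
```

Call:
{"op": "servo_tool", "data": {
  "rows": [
    [[0.8,-1,2,0.026,0.009,0.01,-1],[0.8,-1,2,0.0265,0.008,0.0095,-1],[0.8,-1,2,0.027,0.007,0.009,-1],[0.8,-1,2,0.0275,0.0065,0.008,-1],[0.8,-1,2,0.0275,0.0055,0.0075,-1],[0.8,-1,2,0.028,0.0045,0.007,-1]]
  ]
}}

```text
t: 5.47
tcp_pos: [0.5072, -0.029, 0.1208]
tool_rot: [0.688, 0.693, 0.156, 0.15]
force: [0.1, 0.2, -1.9]
finger_gap: 0.108
gripper_force: 58.9
```

Call:
{"op": "servo_tool", "data": {
  "rows": [
    [[0.8,-1,2,0.028,0.0035,0.0065,-1],[0.8,-1,2,0.0285,0.003,0.006,-1],[0.8,-1,2,0.0285,0.002,0.0055,-1],[0.8,-1,2,0.029,0.001,0.005,-1],[0.8,-1,2,0.029,0,0.0045,-1],[0.8,-1,2,0.029,-0.001,0.004,-1],[0,0,0,0,0,0,-1],[0,0,0,0,0,0,-1]]
  ]
}}

```text
t: 6.13
tcp_pos: [0.5161, 0.0436, 0.1083]
tool_rot: [0.724, 0.663, 0.13, 0.138]
force: [0.2, 0.1, -3.0]
finger_gap: 0.104
gripper_force: 58.9
```

```bash
python3 - <<'E'
from h import *
where();plan([(*dock(-56,0,60,20),1),(*dock(-56,0,22,20),3)])
a=manip.snapshot("scene");b=manip.snapshot("top");cv2.imwrite("pics/s3.png",a);cv2.imwrite("pics/t3.png",b)
cv2.imwrite("pics/c3.png",np.hstack([cv2.resize(a[170:280,330:420],None,fx=4.4,fy=4.4,interpolation=2),cv2.resize(b[210:320,205:295],None,fx=4.4,fy=4.4,interpolation=2)]))
E
```

```text
tongue bottom [ -62.7 -116.    71.6] tilt/yaw/roll [  8.65 -21.88   0.43] origin [   4.3 -105.8   98.8] Fdock [ 0.1  0.1 -3. ]
t 6.13 at [0.5161 0.0436 0.1083] F [ 0.2  0.1 -3. ] gap 0.104 grip 58.9
leg 1 off mm [ 0.0333  0.1014 -0.0137] deg [ 1.86 -3.52  8.08]
[np.float64(1.9), np.float64(-3.5), np.float64(8.1), np.float64(0.1038), np.float64(0.0175), np.float64(0.0224)]
leg 3 off mm [ 0.     0.    -0.038] deg [0. 0. 0.]
[np.float64(0.0), np.float64(0.0), np.float64(0.0), np.float64(0.0), np.float64(-0.0043), np.float64(0.0119)]
[np.float64(0.0), np.float64(0.0), np.float64(0.0), np.float64(0.0), np.float64(-0.0043), np.float64(0.0119)]
[np.float64(0.0), np.float64(0.0), np.float64(0.0), np.float64(0.0), np.float64(-0.0043), np.float64(0.0119)]
```

View pics/c3.png

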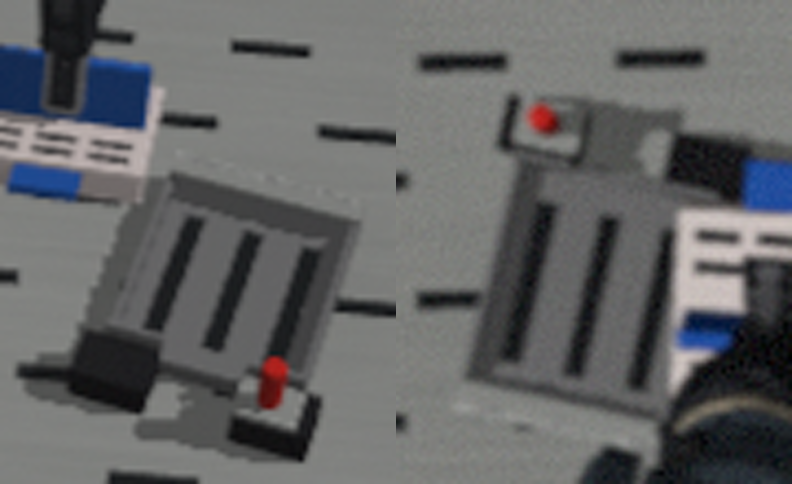

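The cartridge is held above and right of the dock. The last call fell short because of the joint-speed cap, so I'll continue in smaller rows.

```bash
python3 - <<'E'
from h import *
plan([(*dock(-56,0,60,20),8)]);print(manip.sense()["q"].round(2))
E
```

```text
t 6.23 at [0.5165 0.0425 0.1087] F [-0.7  0.1 -3.2] gap 0.107 grip 58.9
leg 8 off mm [ 0.0329  0.1024 -0.0141] deg [ 1.92 -3.48  7.93]
[np.float64(0.2), np.float64(-0.4), np.float64(1.0), np.float64(0.0131), np.float64(0.0021), np.float64(0.0028)]
[np.float64(0.2), np.float64(-0.4), np.float64(1.0), np.float64(0.0132), np.float64(0.0019), np.float64(0.0027)]
[np.float64(0.2), np.float64(-0.4), np.float64(1.0), np.float64(0.0132), np.float64(0.0016), np.float64(0.0026)]
[np.float64(0.2), np.float64(-0.4), np.float64(1.0), np.float64(0.0133), np.float64(0.0014), np.float64(0.0025)]
[np.float64(0.2), np.float64(-0.4), np.float64(1.0), np.float64(0.0133), np.float64(0.0012), np.float64(0.0024)]
[np.float64(0.2), np.float64(-0.4), np.float64(1.0), np.float64(0.0133), np.float64(0.001), np.float64(0.0023)]
[np.float64(0.2), np.float64(-0.4), np.float64(1.0), np.float64(0.0134), np.float64(0.0008), np.float64(0.0022)]
[np.float64(0.2), np.float64(-0.4), np.float64(1.0), np.float64(0.0134), np.float64(0.0005), np.float64(0.0021)]
[-0.15  0.5   2.09  0.17  0.17 -0.22]
```

```bash
python3 - <<'E'
from h import *
plan([(*dock(-56,-100,65,14),3),(*dock(-56,0,60,14),12)])
E
```

```text
t 6.23 at [0.5165 0.0425 0.1087] F [-0.7  0.1 -3.2] gap 0.107 grip 58.9
leg 3 off mm [ 0.0125  0.0045 -0.0161] deg [ 7.91 -3.07  8.1 ]
[np.float64(2.6), np.float64(-1.0), np.float64(2.7), np.float64(0.0018), np.float64(0.0017), np.float64(0.0065)]
[np.float64(2.6), np.float64(-1.0), np.float64(2.7), np.float64(0.002), np.float64(0.0019), np.float64(0.0064)]
[np.float64(2.6), np.float64(-1.0), np.float64(2.7), np.float64(0.0022), np.float64(0.0021), np.float64(0.0063)]
leg 12 off mm [ 0.0236  0.0972 -0.005 ] deg [0. 0. 0.]
[np.float64(0.0), np.float64(0.0), np.float64(0.0), np.float64(0.0083), np.float64(-0.0001), np.float64(0.0004)]
[np.float64(0.0), np.float64(0.0), np.float64(0.0), np.float64(0.0083), np.float64(-0.0001), np.float64(0.0004)]
[np.float64(0.0), np.float64(0.0), np.float64(0.0), np.float64(0.0083), np.float64(-0.0001), np.float64(0.0004)]
[np.float64(0.0), np.float64(0.0), np.float64(0.0), np.float64(0.0083), np.float64(-0.0001), np.float64(0.0004)]
[np.float64(0.0), np.float64(0.0), np.float64(0.0), np.float64(0.0083), np.float64(-0.0001), np.float64(0.0004)]
[np.float64(0.0), np.float64(0.0), np.float64(0.0), np.float64(0.0083), np.float64(-0.0001), np.float64(0.0004)]
[np.float64(0.0), np.float64(0.0), np.float64(0.0), np.float64(0.0083), np.float64(-0.0001), np.float64(0.0004)]
[np.float64(0.0), np.float64(0.0), np.float64(0.0), np.float64(0.0083), np.float64(-0.0001), np.float64(0.0004)]
[np.float64(0.0), np.float64(0.0), np.float64(0.0), np.float64(0.0083), np.float64(-0.0001), np.float64(0.0004)]
[np.float64(0.0), np.float64(0.0), np.float64(0.0), np.float64(0.0083), np.float64(-0.0001), np.float64(0.0004)]
[np.float64(0.0), np.float64(0.0), np.float64(0.0), np.float64(0.0083), np.float64(-0.0001), np.float64(0.0004)]
[np.float64(0.0), np.float64(0.0), np.float64(0.0), np.float64(0.0083), np.float64(-0.0001), np.float64(0.0004)]
```

Call:
{"op": "servo_tool", "data": {
  "rows": [
    [[1.3,-0.5,1.3,0.001,0.001,0.003,-1],[1.3,-0.5,1.3,0.001,0.001,0.003,-1],[1.3,-0.5,1.4,0.001,0.001,0.003,-1],[1.3,-0.5,1.4,0.001,0.001,0.003,-1],[1.3,-0.5,1.3,0.001,0.001,0.003,-1],[1.3,-0.5,1.3,0.001,0.001,0.003,-1]]
  ]
}}

```text
t: 6.73
tcp_pos: [0.5293, 0.0462, 0.0941]
tool_rot: [0.781, 0.613, 0.076, 0.097]
force: [-0.3, -0.1, -3.2]
finger_gap: 0.11
gripper_force: 58.9
```

Call:
{"op": "servo_tool", "data": {
  "rows": [
    [[0,0,0,0.008,0,0,-1],[0,0,0,0.008,0,0,-1],[0,0,0,0.008,0,0,-1],[0,0,0,0.008,0,0,-1],[0,0,0,0.008,0,0,-1],[0,0,0,0.008,0,0,-1],[0,0,0,0.008,0,0,-1],[0,0,0,0.008,0,0,-1]]
  ]
}}

```text
t: 7.4
tcp_pos: [0.5447, 0.11, 0.0943]
tool_rot: [0.78, 0.614, 0.076, 0.097]
force: [0.2, -0.0, -1.5]
finger_gap: 0.1
gripper_force: 58.8
```

```bash
python3 - <<'E'
from h import *
where();plan([(*dock(-56,0,60,14),4)]);print(manip.sense()["q"].round(2))
E
```

```text
tongue bottom [-55.5 -35.2  66.5] tilt/yaw/roll [  0.09 -14.22   0.05] origin [ 15.2 -35.1  84.4] Fdock [ 0.2  0.  -1.5]
t 7.4 at [0.5447 0.11   0.0943] F [ 0.2 -0.  -1.5] gap 0.1 grip 58.8
leg 4 off mm [ 0.0079  0.0342 -0.0068] deg [ 0.22 -0.08  0.09]
[np.float64(0.1), np.float64(-0.0), np.float64(0.0), np.float64(0.0088), np.float64(-0.0005), np.float64(0.0016)]
[np.float64(0.1), np.float64(-0.0), np.float64(0.0), np.float64(0.0088), np.float64(-0.0005), np.float64(0.0016)]
[np.float64(0.1), np.float64(-0.0), np.float64(0.0), np.float64(0.0088), np.float64(-0.0005), np.float64(0.0016)]
[np.float64(0.1), np.float64(-0.0), np.float64(0.0), np.float64(0.0088), np.float64(-0.0005), np.float64(0.0016)]
[ 0.04  0.56  1.89 -0.15  0.45  0.4 ]
```

Call:
{"op": "servo_tool", "data": {
  "rows": [
    [[0.2,0,0,0.009,0,0.001,-1],[0,0,0,0.009,0,0.002,-1],[0,0,0,0.009,0,0.002,-1],[0,0,0,0.008,-0.001,0.001,-1],[0,0,0,0,-0.002,0.01,-1],[0,0,0,0,-0.002,0.01,-1],[0,0,0,0,-0.002,0.01,-1],[0,0,0,0,0,0,-1]]
  ]
}}

```text
t: 8.07
tcp_pos: [0.5526, 0.142, 0.0547]
tool_rot: [0.78, 0.614, 0.072, 0.095]
force: [-0.4, 0.1, -2.0]
finger_gap: 0.106
gripper_force: 58.7
```

```bash
python3 - <<'E'
from h import *
where();plan([(*dock(-56,0,16,14),3)])
a=manip.snapshot("scene");b=manip.snapshot("top");cv2.imwrite("pics/s4.png",a);cv2.imwrite("pics/t4.png",b)
cv2.imwrite("pics/c4.png",np.hstack([cv2.resize(a[185:285,340:420],None,fx=5,fy=5,interpolation=2),cv2.resize(b[220:320,210:290],None,fx=5,fy=5,interpolation=2)]))
E
```

```text
tongue bottom [-55.7  -2.2  27.5] tilt/yaw/roll [  0.08 -13.71  -0.08] origin [15.3 -2.1 44.8] Fdock [-0.4 -0.  -2. ]
t 8.07 at [0.5526 0.142  0.0547] F [-0.4  0.1 -2. ] gap 0.106 grip 58.7
leg 3 off mm [ 0.      0.0022 -0.0111] deg [-0.29  0.06  0.07]
[np.float64(-0.1), np.float64(0.0), np.float64(0.0), np.float64(0.0007), np.float64(-0.001), np.float64(0.0036)]
[np.float64(-0.1), np.float64(0.0), np.float64(0.0), np.float64(0.0007), np.float64(-0.001), np.float64(0.0036)]
[np.float64(-0.1), np.float64(0.0), np.float64(0.0), np.float64(0.0007), np.float64(-0.001), np.float64(0.0036)]
```

View pics/c4.png

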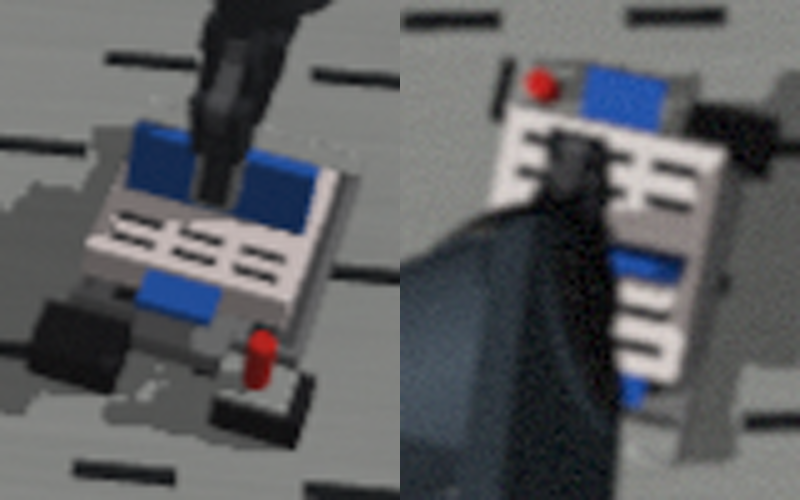

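The cartridge is tilted above the dock, with the lug at top-view (246,233) to (263,236), between the knob and the right guide. I'll check its lateral position from the lug corners.

```bash
python3 - <<'E'
from h import *
b=cv2.imread("pics/t4.png");h=cv2.cvtColor(b,cv2.COLOR_BGR2HSV)
m=cv2.inRange(h,(105,140,60),(130,255,255));m[:228]=0;m[246:]=0;m[:,:240]=0;m[:,270:]=0
k,l,st,ce=cv2.connectedComponentsWithStats(m);i=1+st[1:,4].argmax();print(st[i],ce[i])
pts=np.argwhere(l==i)[:,::-1].astype(np.float32);rc=cv2.minAreaRect(pts);print(rc)
Rd=R.from_euler("Z",D[1]).inv()
for q in cv2.boxPoints(rc):print("top",q.round(1),(Rd.apply(ray("top",q,.078)-D[0])*1e3).round(1))
print("centroid",(Rd.apply(ray("top",ce[i],.075)-D[0])*1e3).round(1))
where()
E
```

```text
[247 234  16  12 150] [254.24666667 239.28666667]
((254.1538848876953, 239.2307891845703), (15.29705810546875, 9.805806159973145), 11.309932708740234)
top [245.7 242.5] [67.2 16.  78. ]
top [247.6 232.9] [89.7 17.  78. ]
top [262.6 235.9] [ 90.4 -17.9  78. ]
top [260.7 245.5] [ 68.  -18.8  78. ]
centroid [79.1 -0.7 75. ]
tongue bottom [-54.4  -1.8  29. ] tilt/yaw/roll [ 5.000e-02 -1.388e+01 -1.000e-02] origin [16.5 -1.8 46.5] Fdock [ 0.7 -0.7 -3.3]
```

Call:
{"op": "servo_tool", "data": {
  "rows": [
    [[-0.2,0,0,0.0013,0,0.003,-1],[0,0,0,0,-0.001,0.005,-1],[0,0,0,0,-0.001,0.005,-1],[0,0,0,0,-0.001,0.003,-1],[0,0,0,0,0,0,-1],[0,0,0,0,0,0,-1]]
  ]
}}

```text
t: 8.67
tcp_pos: [0.5558, 0.1436, 0.0411]
tool_rot: [0.78, 0.614, 0.076, 0.097]
force: [0.1, 0.1, -2.4]
finger_gap: 0.102
gripper_force: 58.9
```

```bash
python3 - <<'E'
from h import *
where();plan([(*dock(-56,-.5,8,14),3),(*dock(-72,-.5,9,14),4)])
E
```

```text
tongue bottom [-52.8   0.1  13.3] tilt/yaw/roll [  0.09 -14.19   0.03] origin [18.   0.2 31.2] Fdock [ 0.1  0.1 -2.4]
t 8.67 at [0.5558 0.1436 0.0411] F [ 0.1  0.1 -2.4] gap 0.102 grip 58.9
leg 3 off mm [-0.0032  0.0001 -0.0055] deg [ 0.19 -0.06  0.08]
[np.float64(0.1), np.float64(-0.0), np.float64(0.0), np.float64(-0.0002), np.float64(-0.0015), np.float64(0.0015)]
[np.float64(0.1), np.float64(-0.0), np.float64(0.0), np.float64(-0.0002), np.float64(-0.0015), np.float64(0.0015)]
[np.float64(0.1), np.float64(-0.0), np.float64(0.0), np.float64(-0.0002), np.float64(-0.0015), np.float64(0.0015)]
leg 4 off mm [-0.0155  0.0038  0.001 ] deg [0. 0. 0.]
[np.float64(0.0), np.float64(0.0), np.float64(0.0), np.float64(-0.0), np.float64(-0.0038), np.float64(-0.0012)]
[np.float64(0.0), np.float64(0.0), np.float64(0.0), np.float64(-0.0), np.float64(-0.0038), np.float64(-0.0012)]
[np.float64(0.0), np.float64(0.0), np.float64(0.0), np.float64(-0.0), np.float64(-0.0038), np.float64(-0.0012)]
[np.float64(0.0), np.float64(0.0), np.float64(0.0), np.float64(-0.0), np.float64(-0.0038), np.float64(-0.0012)]
```

Call:
{"op": "servo_tool", "data": {
  "rows": [
    [[0,0,0,0,-0.0005,0.002,-1],[0,0,0,0,-0.0005,0.002,-1],[0,0,0,0,0,0,-1],[0,0,0,0,0,0,-1]]
  ]
}}

```text
t: 9.0
tcp_pos: [0.5559, 0.1437, 0.0372]
tool_rot: [0.78, 0.614, 0.076, 0.097]
force: [-0.8, -0.0, -1.9]
finger_gap: 0.107
gripper_force: 58.9
```

Call:
{"op": "servo_tool", "data": {
  "rows": [
    [[0,0,0,0,-0.0005,0.002,-1],[0,0,0,0,0,0,-1],[0,0,0,0,0,0,-1]]
  ]
}}

```text
t: 9.25
tcp_pos: [0.5559, 0.1437, 0.0352]
tool_rot: [0.78, 0.614, 0.076, 0.097]
force: [0.3, -0.2, -2.4]
finger_gap: 0.107
gripper_force: 58.9
```

Call:
{"op": "servo_tool", "data": {
  "rows": [
    [[0,0,0,0,-0.0005,0.002,-1],[0,0,0,0,0,0,-1],[0,0,0,0,0,0,-1]]
  ]
}}

```text
t: 9.5
tcp_pos: [0.5565, 0.1437, 0.0337]
tool_rot: [0.78, 0.614, 0.076, 0.098]
force: [0.1, -0.2, 2.2]
finger_gap: 0.105
gripper_force: 59.6
```

```bash
python3 - <<'E'
from h import *
where()
E
```

```text
tongue bottom [-52.    0.4   5.7] tilt/yaw/roll [  0.08 -14.29   0.07] origin [18.7  0.5 23.8] Fdock [ 0.2 -0.2  2.2]
```

Floor contact comes at tz ≈ 6, exactly as expected. I'll raise slightly and slide the tongue under the lip.

Call:
{"op": "servo_tool", "data": {
  "rows": [
    [[0,0,0,0,0.0005,-0.0025,-1],[0,0,0,0,-0.004,-0.001,-1],[0,0,0,0,-0.004,-0.001,-1],[0,0,0,0,-0.004,-0.001,-1],[0,0,0,0,0,0,-1],[0,0,0,0,0,0,-1]]
  ]
}}

```text
t: 10.0
tcp_pos: [0.543, 0.1468, 0.0354]
tool_rot: [0.78, 0.614, 0.076, 0.097]
force: [0.5, -0.5, -2.2]
finger_gap: 0.104
gripper_force: 58.9
```

Call:
{"op": "servo_tool", "data": {
  "rows": [
    [[0,0,0,0,-0.004,-0.001,-1],[0,0,0,0,-0.003,-0.0005,-1],[0,0,0,0,0,0,-1],[0,0,0,0,0,0,-1]]
  ]
}}

```text
t: 10.33
tcp_pos: [0.5365, 0.1484, 0.0354]
tool_rot: [0.78, 0.614, 0.076, 0.097]
force: [-0.8, -0.1, -2.3]
finger_gap: 0.105
gripper_force: 58.9
```

```bash
python3 - <<'E'
from h import *
where()
E
```

```text
tongue bottom [-72.5   0.2   7.5] tilt/yaw/roll [  0.09 -14.2    0.04] origin [-1.8  0.3 25.4] Fdock [-0.8 -0.3 -2.3]
```

Call:
{"op": "servo_tool", "data": {
  "rows": [
    [[0,0,0,0,-0.002,-0.0005,-1],[0,0,0,0,0,0,-1],[0,0,0,0,0,0,-1]]
  ]
}}

```text
t: 10.58
tcp_pos: [0.5349, 0.1488, 0.0355]
tool_rot: [0.78, 0.614, 0.076, 0.097]
force: [-0.5, -0.6, -3.0]
finger_gap: 0.104
gripper_force: 58.9
```

Call:
{"op": "servo_tool", "data": {
  "rows": [
    [[0,0,0,0,-0.0015,-0.0004,-1],[0,0,0,0,0,0,-1],[0,0,0,0,0,0,-1]]
  ]
}}

```text
t: 10.83
tcp_pos: [0.5346, 0.1491, 0.0358]
tool_rot: [0.78, 0.614, 0.077, 0.098]
force: [1.6, -2.1, -3.7]
finger_gap: 0.108
gripper_force: 58.8
```

```bash
python3 - <<'E'
from h import *
where()
E
```

```text
tongue bottom [-74.6   0.4   7.8] tilt/yaw/roll [  0.08 -14.34   0.09] origin [-3.8  0.5 25.9] Fdock [ 2.  -1.7 -3.7]
```

Wall contact matches −76 mm. Next I'll plan the swing down about the tongue.

```bash
python3 - <<'E'
from h import *
plan([(*dock(-72.5,0,7.5,14),1),(*dock(-72.5,0,7.5,7),5),(*dock(-72.7,0,7,2),4),(*dock(-72.7,0,6,0),2)])
E
```

```text
t 10.83 at [0.5346 0.1491 0.0358] F [ 1.6 -2.1 -3.7] gap 0.108 grip 58.8
leg 1 off mm [ 0.002  -0.001  -0.0007] deg [ 0.34 -0.11  0.08]
[np.float64(0.3), np.float64(-0.1), np.float64(0.1), np.float64(-0.0005), np.float64(0.002), np.float64(0.0013)]
leg 5 off mm [ 0.0028 -0.0007 -0.0085] deg [ 7.   -0.01 -0.01]
[np.float64(1.4), np.float64(-0.0), np.float64(-0.0), np.float64(0.0), np.float64(0.0001), np.float64(0.0018)]
[np.float64(1.4), np.float64(-0.0), np.float64(-0.0), np.float64(0.0), np.float64(0.0002), np.float64(0.0018)]
[np.float64(1.4), np.float64(-0.0), np.float64(-0.0), np.float64(0.0), np.float64(0.0002), np.float64(0.0018)]
[np.float64(1.4), np.float64(-0.0), np.float64(-0.0), np.float64(0.0), np.float64(0.0003), np.float64(0.0018)]
[np.float64(1.4), np.float64(-0.0), np.float64(-0.0), np.float64(0.0), np.float64(0.0003), np.float64(0.0018)]
leg 4 off mm [ 0.0012 -0.0003 -0.0068] deg [ 5.   -0.   -0.01]
[np.float64(1.2), np.float64(-0.0), np.float64(-0.0), np.float64(0.0), np.float64(0.0001), np.float64(0.0017)]
[np.float64(1.2), np.float64(-0.0), np.float64(-0.0), np.float64(0.0), np.float64(0.0001), np.float64(0.0017)]
[np.float64(1.2), np.float64(-0.0), np.float64(-0.0), np.float64(0.0), np.float64(0.0002), np.float64(0.0017)]
[np.float64(1.2), np.float64(-0.0), np.float64(-0.0), np.float64(0.0), np.float64(0.0002), np.float64(0.0017)]
leg 2 off mm [ 0.0004 -0.0001 -0.0035] deg [ 2. -0. -0.]
[np.float64(1.0), np.float64(-0.0), np.float64(-0.0), np.float64(0.0), np.float64(0.0001), np.float64(0.0018)]
[np.float64(1.0), np.float64(-0.0), np.float64(-0.0), np.float64(0.0), np.float64(0.0002), np.float64(0.0018)]
```

Call:
{"op": "servo_tool", "data": {
  "rows": [
    [[0.3,-0.1,0.1,-0.0005,0.002,0.0013,-1],[1.4,0,0,0,0.0001,0.0018,-1],[1.4,0,0,0,0.0002,0.0018,-1],[1.4,0,0,0,0.0002,0.0018,-1],[0,0,0,0,0,0,-1],[0,0,0,0,0,0,-1]]
  ]
}}

```text
t: 11.33
tcp_pos: [0.5367, 0.1476, 0.0293]
tool_rot: [0.784, 0.615, 0.051, 0.067]
force: [-0.2, -0.6, -2.6]
finger_gap: 0.106
gripper_force: 58.9
```

Call:
{"op": "servo_tool", "data": {
  "rows": [
    [[1.4,0,0,0,0.0003,0.0018,-1],[1.4,0,0,0,0.0003,0.0018,-1],[1.2,0,0,0,0.0001,0.0017,-1],[0,0,0,0,0,0,-1],[0,0,0,0,0,0,-1]]
  ]
}}

```text
t: 11.75
tcp_pos: [0.5379, 0.1474, 0.0242]
tool_rot: [0.786, 0.617, 0.029, 0.04]
force: [0.7, -0.7, -2.1]
finger_gap: 0.103
gripper_force: 59.0
```

```bash
python3 - <<'E'
from h import *
where();plan([(*dock(-72.7,0,7,2),3),(*dock(-72.7,0,6,0),2)])
E
```

```text
tongue bottom [-74.4  -0.3   6.8] tilt/yaw/roll [-0.05 -5.7  -0.04] origin [-1.7 -0.4 14. ] Fdock [ 0.9 -0.5 -2.1]
t 11.75 at [0.5379 0.1474 0.0242] F [ 0.7 -0.7 -2.1] gap 0.103 grip 59.0
leg 3 off mm [ 0.0027 -0.0003 -0.0044] deg [ 3.7   0.04 -0.05]
[np.float64(1.2), np.float64(0.0), np.float64(-0.0), np.float64(0.0001), np.float64(0.0007), np.float64(0.0016)]
[np.float64(1.2), np.float64(0.0), np.float64(-0.0), np.float64(0.0001), np.float64(0.0008), np.float64(0.0015)]
[np.float64(1.2), np.float64(0.0), np.float64(-0.0), np.float64(0.0001), np.float64(0.0008), np.float64(0.0015)]
leg 2 off mm [ 0.0004 -0.0001 -0.0035] deg [ 2. -0. -0.]
[np.float64(1.0), np.float64(-0.0), np.float64(-0.0), np.float64(0.0), np.float64(0.0001), np.float64(0.0018)]
[np.float64(1.0), np.float64(-0.0), np.float64(-0.0), np.float64(0.0), np.float64(0.0002), np.float64(0.0018)]
```

Call:
{"op": "servo_tool", "data": {
  "rows": [
    [[1.2,0,0,0,0.0007,0.0016,-1],[1.2,0,0,0,0.0007,0.0015,-1],[1.2,0,0,0,0.0006,0.0015,-1],[0,0,0,0,0,0,-1],[0,0,0,0,0,0,-1]]
  ]
}}

```text
t: 12.17
tcp_pos: [0.5403, 0.1468, 0.0198]
tool_rot: [0.786, 0.617, 0.01, 0.015]
force: [0.3, -0.3, -2.2]
finger_gap: 0.106
gripper_force: 59.0
```

Call:
{"op": "servo_tool", "data": {
  "rows": [
    [[1,0,0,0,0,0.0016,-1],[1,0,0,0,0,0.0015,-1],[0,0,0,0,0,0,-1],[0,0,0,0,0,0,-1]]
  ]
}}

```text
t: 12.5
tcp_pos: [0.5412, 0.1467, 0.0168]
tool_rot: [0.787, 0.617, -0.0, 0.001]
force: [-0.1, 0.7, -2.5]
finger_gap: 0.103
gripper_force: 59.1
```

```bash
python3 - <<'E'
from h import *
where();plan([(*dock(-72.7,0,6,0),1)])
E
```

```text
tongue bottom [-72.4  -0.2   6.4] tilt/yaw/roll [-0.07 -0.14 -0.01] origin [ 0.6 -0.3  6.6] Fdock [-0.2  0.7 -2.5]
t 12.5 at [0.5412 0.1467 0.0168] F [-0.1  0.7 -2.5] gap 0.103 grip 59.1
leg 1 off mm [-0.0002  0.0003 -0.0006] deg [ 0.14  0.01 -0.07]
[np.float64(0.1), np.float64(0.0), np.float64(-0.1), np.float64(0.0003), np.float64(-0.0003), np.float64(0.0005)]
```

Call:
{"op": "servo_tool", "data": {
  "rows": [
    [[0.1,0,0,0,-0.0003,0.0006,-1],[0,0,0,0,0,0.0005,-1],[0,0,0,0,0,0,-1],[0,0,0,0,0,0,-1]]
  ]
}}

```text
t: 12.83
tcp_pos: [0.5409, 0.1469, 0.0164]
tool_rot: [0.787, 0.618, -0.001, 0.001]
force: [-0.3, 0.4, 4.5]
finger_gap: 0.107
gripper_force: 60.1
```

Call:
{"op": "servo_tool", "data": {
  "rows": [
    [[0,0,0,0,0,0,-0.7],[0,0,0,0,0,0,-0.6],[0,0,0,0,0,0,-0.5],[0,0,0,0,0,0,-0.4],[0,0,0,0,0,0,-0.4],[0,0,0,0,0,0,-0.4]]
  ]
}}

```text
t: 13.33
tcp_pos: [0.5405, 0.1469, 0.0156]
tool_rot: [0.787, 0.617, -0.001, 0.001]
force: [-0.5, 0.3, 0.0]
finger_gap: 0.298
gripper_force: 0.0
```

```bash
cat >> h.py <<'E'
def fing(x,y,ztip):
    "shut fingers, vertical, tip centre at dock (x,y,ztip) mm"
    Rd=R.from_euler("Z",D[1]);return D[0]+Rd.apply(np.array([x,y,ztip-17])/1e3),Rd*FLIP
E
python3 - <<'E'
from h import *
where();plan([(*fing(0,0,100),4),(*fing(78.7,72,85),5),(*fing(78.7,72,42),3)])
E
```

```text
tongue bottom [-73.1  -0.2   5.4] tilt/yaw/roll [-0.06 -0.01 -0.01] origin [-0.1 -0.3  5.4] Fdock [-0.6  0.2  0. ]
t 13.33 at [0.5405 0.1469 0.0156] F [-0.5  0.3  0. ] gap 0.298 grip 0.0
leg 4 off mm [0.0002 0.0009 0.0674] deg [-0.03  0.13 -0.11]
[np.float64(-0.0), np.float64(0.0), np.float64(-0.0), np.float64(0.0002), np.float64(-0.0), np.float64(-0.0168)]
[np.float64(-0.0), np.float64(0.0), np.float64(-0.0), np.float64(0.0002), np.float64(-0.0), np.float64(-0.0168)]
[np.float64(-0.0), np.float64(0.0), np.float64(-0.0), np.float64(0.0002), np.float64(-0.0), np.float64(-0.0168)]
[np.float64(-0.0), np.float64(0.0), np.float64(-0.0), np.float64(0.0002), np.float64(-0.0), np.float64(-0.0168)]
leg 5 off mm [ 0.0935  0.0514 -0.015 ] deg [0. 0. 0.]
[np.float64(0.0), np.float64(0.0), np.float64(0.0), np.float64(0.0144), np.float64(0.0157), np.float64(0.003)]
[np.float64(0.0), np.float64(0.0), np.float64(0.0), np.float64(0.0144), np.float64(0.0157), np.float64(0.003)]
[np.float64(0.0), np.float64(0.0), np.float64(0.0), np.float64(0.0144), np.float64(0.0157), np.float64(0.003)]
[np.float64(0.0), np.float64(0.0), np.float64(0.0), np.float64(0.0144), np.float64(0.0157), np.float64(0.003)]
[np.float64(0.0), np.float64(0.0), np.float64(0.0), np.float64(0.0144), np.float64(0.0157), np.float64(0.003)]
leg 3 off mm [ 0.     0.    -0.043] deg [0. 0. 0.]
[np.float64(0.0), np.float64(0.0), np.float64(0.0), np.float64(0.0), np.float64(0.0), np.float64(0.0143)]
[np.float64(0.0), np.float64(0.0), np.float64(0.0), np.float64(0.0), np.float64(0.0), np.float64(0.0143)]
[np.float64(0.0), np.float64(0.0), np.float64(0.0), np.float64(0.0), np.float64(0.0), np.float64(0.0143)]
```

Call:
{"op": "servo_tool", "data": {
  "rows": [
    [[0,0,0,0,0,-0.01,-0.4],[0,0,0,0,0,-0.017,-0.4],[0,0,0,0,0,-0.02,-0.4],[0,0,0,0,0,-0.02,-0.6],[0,0,0,0.014,0.016,0,-1],[0,0,0,0.0145,0.0155,0,-1],[0,0,0,0.0145,0.0155,0,-1],[0,0,0,0.0145,0.016,0,-1]]
  ]
}}

```text
t: 14.0
tcp_pos: [0.6162, 0.1883, 0.0839]
tool_rot: [0.787, 0.617, -0.001, 0.001]
force: [-0.2, -0.3, -0.2]
finger_gap: -0.002
gripper_force: 0.0
```

Call:
{"op": "servo_tool", "data": {
  "rows": [
    [[0,0,0,0.0145,0.016,0,-1],[0,0,0,0,0,0,-1],[0,0,0,0,0,0,-1]]
  ]
}}

```text
t: 14.25
tcp_pos: [0.6349, 0.1985, 0.0831]
tool_rot: [0.786, 0.618, -0.001, 0.001]
force: [0.1, -0.1, 0.3]
finger_gap: -0.004
gripper_force: 0.0
```

```bash
python3 - <<'E'
from h import *
plan([(*fing(78.7,72,85),1),(*fing(78.7,72,42),4),(*fing(78.7,14,42),8)])
a=manip.snapshot("scene");b=manip.snapshot("top")
cv2.imwrite("pics/c5.png",np.hstack([cv2.resize(a[185:285,340:420],None,fx=5,fy=5,interpolation=2),cv2.resize(b[220:320,210:290],None,fx=5,fy=5,interpolation=2)]))
E
```

```text
t 14.25 at [0.6349 0.1985 0.0831] F [ 0.1 -0.1  0.3] gap -0.004 grip 0.0
leg 1 off mm [-0.0008  0.0007 -0.0151] deg [ 0.03  0.11 -0.07]
[np.float64(0.0), np.float64(0.1), np.float64(-0.1), np.float64(0.0005), np.float64(-0.0009), np.float64(0.015)]
leg 4 off mm [ 0.     0.    -0.043] deg [0. 0. 0.]
[np.float64(0.0), np.float64(0.0), np.float64(0.0), np.float64(0.0), np.float64(0.0), np.float64(0.0108)]
[np.float64(0.0), np.float64(0.0), np.float64(0.0), np.float64(0.0), np.float64(0.0), np.float64(0.0108)]
[np.float64(0.0), np.float64(0.0), np.float64(0.0), np.float64(0.0), np.float64(0.0), np.float64(0.0108)]
[np.float64(0.0), np.float64(0.0), np.float64(0.0), np.float64(0.0), np.float64(0.0), np.float64(0.0108)]
leg 8 off mm [-0.0137 -0.0564  0.    ] deg [0. 0. 0.]
[np.float64(0.0), np.float64(0.0), np.float64(0.0), np.float64(-0.0072), np.float64(-0.0), np.float64(0.0)]
[np.float64(0.0), np.float64(0.0), np.float64(0.0), np.float64(-0.0072), np.float64(-0.0), np.float64(0.0)]
[np.float64(0.0), np.float64(0.0), np.float64(0.0), np.float64(-0.0072), np.float64(-0.0), np.float64(0.0)]
[np.float64(0.0), np.float64(0.0), np.float64(0.0), np.float64(-0.0072), np.float64(-0.0), np.float64(0.0)]
[np.float64(0.0), np.float64(0.0), np.float64(0.0), np.float64(-0.0072), np.float64(-0.0), np.float64(0.0)]
[np.float64(0.0), np.float64(0.0), np.float64(0.0), np.float64(-0.0072), np.float64(-0.0), np.float64(0.0)]
[np.float64(0.0), np.float64(0.0), np.float64(0.0), np.float64(-0.0072), np.float64(-0.0), np.float64(0.0)]
[np.float64(0.0), np.float64(0.0), np.float64(0.0), np.float64(-0.0072), np.float64(-0.0), np.float64(0.0)]
```

View pics/c5.png

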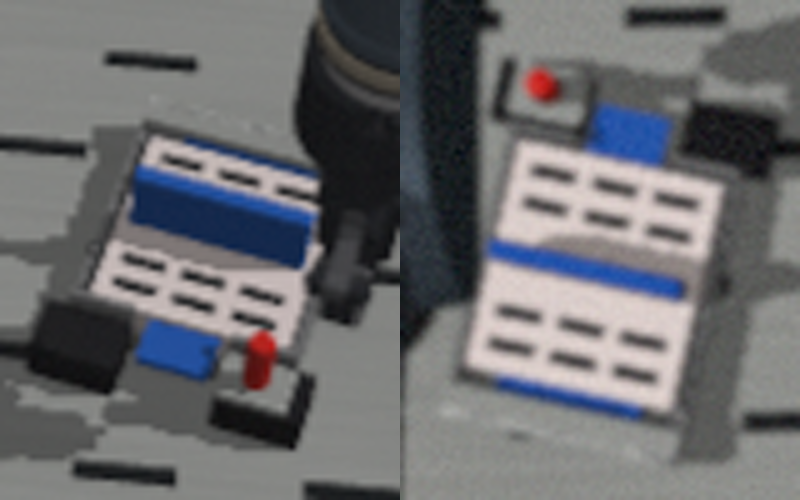

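The picture shows the cartridge flat in the dock, its tongue under the lip and its lug in the notch. The knob is at top-view (238,236), with the shut fingers outboard of it. I'll lower and push the bolt.

Call:
{"op": "servo_tool", "data": {
  "rows": [
    [[0,0,0,0.0005,-0.001,0.015,-1],[0,0,0,0,0,0.015,-1],[0,0,0,0,0,0.015,-1],[0,0,0,0,0,0.01,-1],[0,0,0,0,0,0.002,-1],[0,0,0,0,0,0,-1]]
  ]
}}

```text
t: 14.85
tcp_pos: [0.6324, 0.1983, 0.0249]
tool_rot: [0.787, 0.617, -0.002, -0.0]
force: [-0.4, -0.3, -0.1]
finger_gap: 0.003
gripper_force: 0.0
```

Call:
{"op": "servo_tool", "data": {
  "rows": [
    [[0,0,0,-0.006,0,0,-1],[0,0,0,-0.006,0,0,-1],[0,0,0,-0.006,0,0,-1],[0,0,0,-0.006,0,0,-1],[0,0,0,-0.006,0,0,-1],[0,0,0,-0.006,0,0,-1],[0,0,0,0,0,0,-1]]
  ]
}}

```text
t: 15.43
tcp_pos: [0.625, 0.1623, 0.026]
tool_rot: [0.787, 0.617, -0.001, 0.001]
force: [-0.2, -0.2, -0.6]
finger_gap: 0.002
gripper_force: 0.0
```

Call:
{"op": "servo_tool", "data": {
  "rows": [
    [[0,0,0,-0.005,0,0,-1],[0,0,0,-0.005,0,0,-1],[0,0,0,-0.005,0,0,-1],[0,0,0,0,0,0,-1],[0,0,0,0,0,0,-1]]
  ]
}}

```text
t: 15.85
tcp_pos: [0.6208, 0.1486, 0.0254]
tool_rot: [0.787, 0.617, -0.002, 0.0]
force: [0.2, -0.5, -0.2]
finger_gap: 0.003
gripper_force: 0.0
```

```bash
python3 - <<'E'
from h import *
plan([(*fing(78.7,16,42),1)])
b=manip.snapshot("top");a=manip.snapshot("scene")
Rd=R.from_euler("Z",D[1]).inv()
for n,im in(("top",b),("scene",a)):
    h=cv2.cvtColor(im,cv2.COLOR_BGR2HSV);m=cv2.inRange(h,(0,150,120),(6,255,255))
    k,l,st,ce=cv2.connectedComponentsWithStats(m)
    for i in range(1,k):
        if 3<st[i,4]<300:print(n,st[i],ce[i].round(1),(Rd.apply(ray(n,ce[i],.055)-D[0])*1e3).round(1))
E
```

```text
t 15.85 at [0.6208 0.1486 0.0254] F [ 0.2 -0.5 -0.2] gap 0.003 grip 0.0
leg 1 off mm [ 0.0001 -0.0038 -0.0004] deg [-0.08  0.18 -0.12]
[np.float64(-0.1), np.float64(0.2), np.float64(-0.1), np.float64(-0.0036), np.float64(0.001), np.float64(0.0004)]
top [628 123  12  15 146] [634.2 129.7] [ 541.  -828.4   55. ]
```

```bash
python3 - <<'E'
from h import *
M=R.from_euler("Z",D[1])
for n in("scene","top"):
    im=manip.snapshot(n);cv2.imwrite(f"pics/{n}6.png",im);f=im.astype(int);red=f[:,:,2]-np.maximum(f[:,:,0],f[:,:,1])
    for y in(40,20,0):print(n,y,proj(n,[D[0]+M.apply([.079,y/1e3,z]) for z in(.06,.03)]).round(1).tolist())
    u=proj(n,D[0]+M.apply([.079,.02,.04]))[0].astype(int)
    s=red[u[1]-25:u[1]+25,u[0]-25:u[0]+25];yy,xx=np.where(s>25)
    print("red px",len(yy),[(int(x+u[0]-25),int(y+u[1]-25),int(s[y,x])) for y,x in zip(yy,xx)][:30])
    sn=manip.sense();r=R.from_quat(sn["tool_rot"]);print("finger axis",proj(n,sn["tcp_pos"]+r.apply([[0,0,d] for d in(-.08,-.05,-.017)])).round(1).tolist())
    g=cv2.cvtColor(im,cv2.COLOR_BGR2GRAY);print([f"{y}:"+" ".join(str(v) for v in g[y,u[0]-12:u[0]+13]) for y in range(u[1]-14,u[1]+14,3)])
E
```

```text
scene 40 [[392.1, 252.8], [390.7, 260.2]]
scene 20 [[383.8, 250.4], [382.5, 257.9]]
scene 0 [[375.5, 248.0], [374.4, 255.5]]
red px 41 [(375, 246, 34), (374, 247, 36), (375, 247, 47), (374, 248, 53), (375, 248, 46), (374, 249, 57), (374, 250, 39), (374, 251, 35), (373, 252, 32), (374, 252, 49), (375, 252, 41), (373, 253, 45), (374, 253, 61), (375, 253, 62), (376, 253, 60), (377, 253, 54), (378, 253, 26), (373, 254, 52), (374, 254, 64), (375, 254, 66), (376, 254, 65), (377, 254, 67), (378, 254, 29), (373, 255, 53), (374, 255, 64), (375, 255, 68), (376, 255, 66), (377, 255, 64), (373, 256, 62), (374, 256, 65)]
finger axis [[386.1, 238.2], [384.7, 246.1], [383.3, 254.4]]
['241:176 186 186 186 186 181 170 114 21 22 26 45 53 53 54 39 27 28 33 30 23 22 25 142 181', '244:164 177 186 171 117 79 86 107 118 81 53 66 67 67 63 42 22 26 21 24 24 25 28 39 73', '247:162 181 189 175 132 88 65 45 36 57 67 68 68 66 69 64 47 26 24 36 98 163 185 185 185', '250:80 77 70 55 34 32 33 34 56 70 72 72 69 54 41 40 40 35 36 122 158 144 95 60 65', '253:101 102 85 52 37 38 37 38 46 47 43 43 33 27 27 30 33 40 77 9
[... 764 characters left out ...]
49 43 23 34 7 23 31 37 34 38 45 93', '231:37 46 42 43 52 53 60 56 56 53 59 51 56 53 35 29 29 22 27 29 34 33 49 87 122', '234:41 47 43 39 46 55 52 59 53 54 53 56 57 48 36 28 31 24 30 30 33 31 61 102 125', '237:34 31 38 37 46 56 55 48 56 56 53 59 52 46 35 31 26 31 30 30 24 37 50 72 85', '240:47 46 46 56 66 57 60 54 54 53 52 52 55 50 38 19 37 27 28 35 25 33 49 73 89', '243:52 61 54 59 57 56 56 56 61 60 56 53 55 47 37 23 24 32 37 15 26 33 54 81 93', '246:55 56 52 54 63 63 62 60 65 61 59 64 58 44 37 34 24 25 31 25 33 59 105 135 140', '249:48 52 51 58 67 69 64 68 70 70 71 66 63 51 34 26 24 24 26 21 35 41 64 78 95', '252:47 48 47 55 57 65 66 72 70 73 65 72 66 56 43 20 28 29 22 14 34 49 86 103 101']
```

The shaded knob now shows at scene x≈375, which is dock y≈0, so the bolt is nearly across. I'll push on to the end stop.

Call:
{"op": "servo_tool", "data": {
  "rows": [
    [[0,0,0,-0.002,0,0,-1],[0,0,0,0,0,0,-1],[0,0,0,0,0,0,-1]]
  ]
}}

```text
t: 16.3
tcp_pos: [0.6207, 0.1473, 0.0255]
tool_rot: [0.787, 0.617, -0.001, 0.0]
force: [0.2, -0.4, -0.3]
finger_gap: 0.002
gripper_force: 0.2
```

Call:
{"op": "servo_tool", "data": {
  "rows": [
    [[0,0,0,-0.002,0,0,-1],[0,0,0,0,0,0,-1],[0,0,0,0,0,0,-1]]
  ]
}}

```text
t: 16.55
tcp_pos: [0.6203, 0.1454, 0.0256]
tool_rot: [0.787, 0.617, -0.001, 0.0]
force: [0.4, 1.2, -1.5]
finger_gap: -0.001
gripper_force: 0.5
```

Call:
{"op": "servo_tool", "data": {
  "rows": [
    [[0,0,0,-0.002,0,0,-1],[0,0,0,0,0,0,-1],[0,0,0,0,0,0,-1]]
  ]
}}

```text
t: 16.8
tcp_pos: [0.6199, 0.1438, 0.0256]
tool_rot: [0.787, 0.617, -0.001, 0.0]
force: [0.1, 3.9, -0.9]
finger_gap: -0.001
gripper_force: 1.6
```

Call:
{"op": "servo_tool", "data": {
  "rows": [
    [[0,0,0,-0.002,0,0,-1],[0,0,0,0,0,0,-1],[0,0,0,0,0,0,-1]]
  ]
}}

```text
t: 17.05
tcp_pos: [0.6199, 0.1436, 0.0257]
tool_rot: [0.787, 0.617, 0.001, -0.0]
force: [1.5, 9.1, -2.2]
finger_gap: 0.005
gripper_force: 4.3
```

Call:
{"op": "servo_tool", "data": {
  "rows": [
    [[0,0,0,0.008,0,0,-1],[0,0,0,0.01,0,0,-1],[0,0,0,0.01,0,-0.01,-1],[0,0,0,0.01,0,-0.03,-1],[0,0,0,0.01,0,-0.03,-1],[0,0,0,0.01,0,-0.03,-1],[0,0,0,0.01,0,-0.03,-1],[0,0,0,0,0,0,-1]]
  ]
}}

```text
t: 17.72
tcp_pos: [0.641, 0.2104, 0.1633]
tool_rot: [0.786, 0.618, 0.006, 0.004]
force: [0.8, 0.5, -0.0]
finger_gap: -0.002
gripper_force: 0.0
```

```bash
python3 - <<'E'
from h import *
M=R.from_euler("Z",D[1]);s=manip.sense();print(s["t"],s["tcp_pos"].round(3),s["force"].round(1))
b=manip.snapshot("scene");f=b.astype(int);red=f[:,:,2]-np.maximum(f[:,:,0],f[:,:,1])
yy,xx=np.where(red[235:270,360:405]>35);print("knob px",len(yy),xx.mean()+360,yy.min()+235,yy.max()+235)
for y in(3,-2):print(y,proj("scene",[D[0]+M.apply([.079,y/1e3,z]) for z in(.06,.045,.03)]).round(1).tolist())
# bystanders: change since start
a=cv2.imread("pics/scene0.png").astype(int);d=np.abs(a-f).max(2)
for n,(x0,x1,y0,y1) in dict(bottle=(292,325,262,322),bowl=(146,187,220,256),jug=(478,528,216,258)).items():print(n,(d[y0:y1,x0:x1]>30).mean().round(3))
# seat: body white corners / lug in top view
t=manip.snapshot("top");h=cv2.cvtColor(t,cv2.COLOR_BGR2HSV);m=cv2.inRange(h,(105,140,40),(130,255,255));m[262:278]=m[262:278]
m[:262]=0;m[290:]=0;m[:,:215]=0;m[:,295:]=0
k,l,st,ce=cv2.connectedComponentsWithStats(m);i=1+st[1:,4].argmax();print("fin",st[i],(M.inv().apply(ray("top",ce[i],.06)-D[0])*1e3).round(1))
E
```

```text
17.7167 [0.641 0.21  0.163] [ 0.8  0.5 -0. ]
knob px 63 373.968253968254 246 257
3 [[376.8, 248.4], [376.2, 252.2], [375.6, 255.9]]
-2 [[374.7, 247.8], [374.2, 251.6], [373.6, 255.3]]
bottle 0.081
bowl 0.516
jug 0.0
fin [228 269  38  10 115] [ 0.4 -0.6 60. ]
```

```bash
python3 - <<'E'
from h import *
a=cv2.imread("pics/top0.png",0);b=cv2.cvtColor(manip.snapshot("top"),cv2.COLOR_BGR2GRAY)
for n,(x,y,w) in dict(bowl=(470,231,24),bottle=(314,175,22),jug=(126,271,26)).items():
    r=cv2.matchTemplate(b[y-w-8:y+w+8,x-w-8:x+w+8],a[y-w:y+w,x-w:x+w],cv2.TM_CCOEFF_NORMED);_,v,_,p=cv2.minMaxLoc(r);print(n,round(v,3),p[0]-8,p[1]-8)
manip.sign_off();print("done")
E
```

```text
bowl 0.561 1 0
bottle 0.994 0 0
jug 0.3 0 0
the job is handed in; nothing more can be done
done
```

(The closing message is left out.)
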